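# Load the dried test specimens onto their firing trays

## Task

Get the four dried specimens ready for the furnace: set each one flat and roughly centred in the firing tray made for it - the bar lengthwise in the oblong tray, the square block squarely in the square tray, the solid puck in the round rimmed tray, and the collar over the boss of the flat round tray. They are unfired and brittle, so set them down rather than drop them, and leave the small jar and the porcelain pot standing where they are.

Things in the scene. Friction and masses are not known exactly. Their poses are not given: they have to be found in the camera images.
- bar_center (a point): dried cast specimen, grey like all four: square-section bar 100 x 32 x 32 mm lying on the bench, about 0.2 kg, unfired. Point at its centre, 16 mm above its underside; its x axis runs along the bar, z up
- block_center (a point): dried cast specimen, grey: square block 46 x 46 mm, 34 mm high, about 0.15 kg. Point at its centre, 17 mm above its underside; x and y axes square to its sides, z up
- puck_center (a point): dried cast specimen, grey: solid round puck, diameter 50 mm, 32 mm high, flat on the bench, about 0.12 kg. Point at its centre, 16 mm above its underside; z up
- collar_center (a point): dried cast specimen, grey: round collar (ring) with an upright through hole, outer diameter 60 mm, hole 36 mm, 34 mm high, about 0.12 kg. Point on its axis at half height (in the hole), 17 mm above its underside; z up
- bar_tray: firing tray of buff fireclay for the bar: oblong, 134 x 66 mm outside, recess 120 x 52 mm, floor 5 mm above the bench, rim 9 mm above the bench. Does not shift. Origin at the centre of its underside, on the bench; x along its long side, z up
- square_tray: firing tray of buff fireclay for the block: square, 80 x 80 mm outside, recess 66 x 66 mm, floor 5 mm above the bench, rim 9 mm. Does not shift. Origin at the centre of its underside; x and y square to its sides
- round_tray: firing tray of buff fireclay for the puck: round, 86 mm outside, recess 72 mm across, floor 5 mm above the bench, rim 9 mm. Does not shift. Origin at the centre of its underside, z up
- boss_tray: firing tray of buff fireclay for the collar: flat round plate, diameter 84 mm, 5 mm thick, no rim, with an upright boss of 16 mm diameter in its middle whose chamfered top is 17 mm above the bench; the collar goes over the boss with 10 mm to spare all round. Does not shift. Origin at the centre of its underside, z up
- jar_center (a point): bystander: closed grey sample jar with a white lid, diameter 48 mm, 60 mm high, 0.2 kg, loose on the bench, to be left standing where it is. Point at its centre, 30 mm above the bench
- pot_center (a point): bystander: open white porcelain pot, 56 mm across the rim, 55 mm high, 0.15 kg, loose on the bench, to be left standing where it is. Point at its centre, 27.5 mm above the bench
There are look-alikes about, which are no part of the job. Leave any orange look-alike of the part that bears collar_center alone.

How it is judged:
By the outcome, as a careful person would: the job done as asked, in the order asked, and still so for the second after the job is handed in, with the robot touching nothing.
It also fails if it takes over 112 s, if anything falls off the work surface, if the arm or the gripper's body presses on something with over 40 N, if the wrist force passes 120 N, or if a joint passes its speed limit or range.

## Robot

A 6-joint arm with a two-finger parallel gripper is mounted at the origin on the work surface. World frame = base frame: x ahead of the robot, y to its left, z up, the work surface at z = 0. Lengths are in m, angles in rad, forces in N, time in s.
With the tool pointing down it reaches from about 0.275 to 0.875 m from the base axis. Payload 12.5 kg.
Tool frame: the origin (TCP) lies where the fingers leave the gripper's body, on its centre line; the fingertips stand 73 mm ahead of it and the grasp point (between the pads) lies 54 mm ahead of it; z points along the fingers, y is the direction in which the jaws open and shut (so a half turn about z gives the same grasp; the last joint's range is limited). The gripper opens to 85 mm and grips with 20 to 120 N. Pads are 22 mm wide; open, the fingers measure 114 mm over their backs; the gripper's body (76 mm by 85 mm) begins 54 mm behind the grasp point. The pads swing forward as they close: fully open they stand 13 mm farther back than shut.
Start: joints at [1.228, 0.351, 1.652, -0, 1.139, -0.085], TCP at [0.14, 0.532, 0.304] pointing down, gripper open.
Joint ranges: [-2.75, 2.75], [-0.79, 2.1], [0.01, 2.65], [-1.57, 4.71], [0.07, 3.14], [-2.87, 2.87]. Speed limits (rad/s): [2.22, 2.22, 2.79, 3.14, 3.14, 3.14].

## Interface

Orientations are given as [roll, pitch, yaw] about the fixed x, y, z axes, in that order (R = Rz(yaw) Ry(pitch) Rx(roll)).
In Python, from station import robot gives the robot as it stands.
- The arm moves only by the shell command python3 -m inch 'ROWS'. ROWS is JSON, a list of rows, each an object with "rot": the turn, a rotation vector about the tool's x, y, z in units of 5 degrees (1.0 is 5 degrees), a list of three; "delta_pos": the shift along the tool's x, y, z in mm, a list of three; "fingers": the finger opening in mm, from 0 to 85.4. A call has 1 to 10 rows; each row shifts and turns the commanded pose from where the row before left it, along the tool's axes as they then stand; what a row does not reach is not made up. A row lasts 1/12 s, in which the tool goes at most 41.7 mm and 7.16 degrees, less where a joint would pass 70% of its speed; a pose out of reach is approached as far as the arm can. A call is refused whole if a number of a shift passes 41.7 or a number of a turn 1, either way. A call with a gripper value outside its range is refused whole. The fingers move at their own pace and stop on an object; the grip force is fixed at half the most. Time passes only in rows, so rows that do not move let the fingers close. It gives the time, the measured TCP pose, the force and the opening at its end, in the units of the state.
- robot.read_state(): the state, without advancing time (a new reading comes with each control period).
- robot.capture(name): name is "scene" or "top"; returns (picture, depth): 420x560x3 uint8, blue, green, red; 420x560 float32, m along the optical axis (not along the pixel's ray), 0 where there is no reading.
- robot.camera_model(name): a dict with "fx", "fy", "cx", "cy" (pixels), "T" (4x4, takes a point from camera to world coordinates). Camera axes: x right, y up, looking along -z (the intrinsics and any distortion apply to the point x, -y, -z); pixel columns grow to the right and rows downward; lengths in m; the calibration is good to about 2 mm. A picture is of the moment at which its call begins. camera_model takes no time and is no camera call.
- robot.hand_in(): hands the job in, once; it reports no verdict.
The state is a dict: "t": time; "q": joint angles; "qd": joint speeds; "tau": joint torques, N m; "tcp_pos": TCP position; "tcp_rot": TCP orientation; "force": force on the tool from outside, world axes, zero at the start; "torque": the same for the moment, N m; "grip_width": finger opening in m.
Only numpy, scipy, OpenCV 4.12 (cv2) and the standard library are available. Lean on these libraries where they do the work, as an engineer would, in place of code of your own. Each camera call takes 0.05 s, during which the arm holds its last target.

## Working session

There is one attempt and no reset: what is moved stays moved. The work goes in short steps, Python scripts to look and compute and a shell command to move; the robot and the scene stay as the last step left them, time stands still between calls to the robot, and variables do not carry over. Pictures are saved under pics/ and viewed, and the job is handed in when it is done.

```bash
ls; mkdir -p pics
python3 - <<'E'
from station import robot
import cv2,numpy as np
s=robot.read_state();print(s)
for n in("scene","top"):
    p,d=robot.capture(n);cv2.imwrite(f"pics/{n}0.png",p);np.save(f"{n}0.npy",d);print(robot.camera_model(n))
E
```

```text
pics
{'t': 0.0, 'q': array([ 1.22840225e+00,  3.51206449e-01,  1.65241224e+00, -1.80161081e-05,
        1.13912573e+00, -8.46238969e-02]), 'qd': array([-1.15181453e-03, -4.99089422e-05,  3.12878432e-04,  6.27501723e-05,
        5.35391163e-04, -1.71317152e-03]), 'tau': array([ 1.00431145e-03, -5.06109345e+01, -2.91398907e+01, -5.50563618e-05,
        4.64707860e-03, -1.26632452e-05]), 'tcp_pos': array([0.14011628, 0.53159649, 0.3033792 ]), 'tcp_rot': array([-3.14044363e+00, -8.10538797e-05,  2.88382997e+00]), 'force': array([ 0.14716655,  0.2757637 , -0.80042862]), 'torque': array([ 0.02012559, -0.01768958,  0.02095314]), 'grip_width': 0.08539609569597292}
{'fx': 381.93835052929234, 'fy': 381.93835052929234, 'cx': 280.0384281622543, 'cy': 203.2790663229161, 'T': array([[ 0.56602821, -0.46685765,  0.67945272,  1.13086506],
       [ 0.82414579,  0.34034335, -0.45271417, -0.41045599],
       [-0.01989414,  0.81621709,  0.57740271,  0.58698864],
       [ 0.        ,  0.        ,  0.        ,  1.        ]])}
{'fx': 513.5962352956466, 'fy': 513.5962352956466, 'cx': 280.4304283468638, 'cy': 205.7868790970866, 'T': array([[ 0.01058033,  0.98590172, -0.16699061,  0.33644221],
       [-0.99981336,  0.01313004,  0.0141719 ,  0.00218676],
       [ 0.0161647 ,  0.1668095 ,  0.98585663,  1.24491792],
       [ 0.        ,  0.        ,  0.        ,  1.        ]])}
```

View pics/scene0.png

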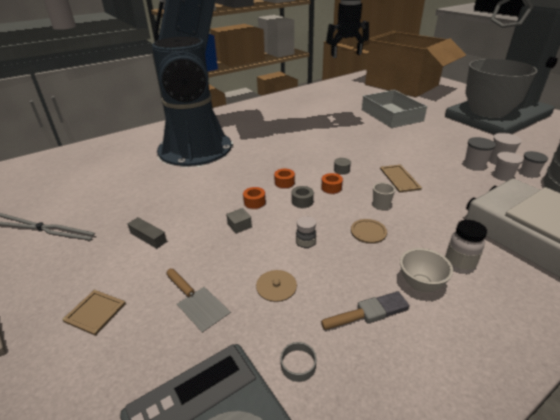

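View pics/top0.png

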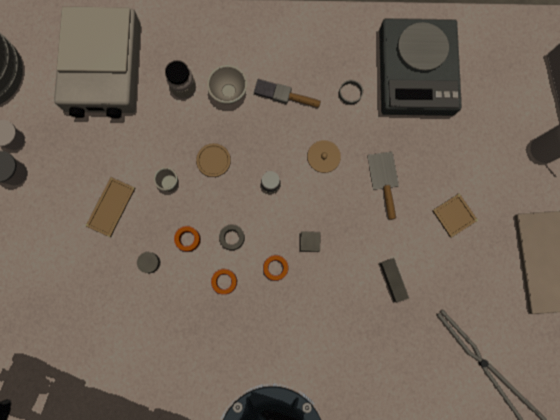

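Top view, candidates: the bar at (394,280), block at (310,242), puck at (148,263). Rings: the grey one at (232,237), and orange ones at (187,239), (224,281) and (276,268). The grey ring fits the collar, and the orange ones are look-alikes. Trays: oblong (111,207), square (454,215), round (213,160), boss (324,156). The jar is at (270,180) and the pot at (167,181). Next I'll measure from depth and confirm with a crop.

```bash
cat > h.py <<'E'
import numpy as np,cv2
from station import robot
def world(name,d):
    c=robot.camera_model(name);v,u=np.mgrid[:d.shape[0],:d.shape[1]]
    P=np.stack([(u-c['cx'])/c['fx']*d,-(v-c['cy'])/c['fy']*d,-d],-1)
    return P@c['T'][:3,:3].T+c['T'][:3,3]
OBJ=dict(bar=(394,280,28,.032),block=(310,242,18,.034),puck=(148,263,18,.032),collar=(232,237,18,.034),bar_tray=(111,207,40,.009),square_tray=(454,215,30,.009),round_tray=(213,160,24,.009),boss_tray=(324,156,24,.005),jar=(270,180,16,.06),pot=(167,181,17,.055))
def plane(u,v,z,name="top"):
    c=robot.camera_model(name);r=c['T'][:3,:3]@np.array([(u-c['cx'])/c['fx'],-(v-c['cy'])/c['fy'],-1]);o=c['T'][:3,3]
    return (o+r*(z-o[2])/r[2])[:2]
E
python3 - <<'E'
from h import *
d=np.load('top0.npy');p=cv2.imread('pics/top0.png');W=world('top',d)
z0=np.median(W[230:330,300:370,2]);print('bench',z0)
for n,(u,v,r,h) in OBJ.items():
    w=W[v-r:v+r,u-r:u+r]; z=w[...,2]
    b=np.median(z[[0,-1]]); m=(abs(z-b-h)<(.006 if h>.02 else .0025))
    q=w[m][:,:2].astype(np.float32)
    rc=cv2.minAreaRect(q*1000); print(n,'bench%.4f'%b,m.sum(),'mean',q.mean(0).round(4),'rect',np.round(rc[0],1),np.round(rc[1],1),round(rc[2],1))
cv2.imwrite('pics/crop1.png',cv2.resize(p[135:310,80:270],None,fx=3.2,fy=3.2,interpolation=cv2.INTER_CUBIC)[:,:])
cv2.imwrite('pics/crop2.png',cv2.resize(p[135:310,260:490],None,fx=3.2,fy=3.2,interpolation=cv2.INTER_CUBIC))
E
```

```text
bench -3.0381738536644498e-05
bar bench-0.0008 597 mean [ 0.3696 -0.2856] rect [ 370.  -285.8] [100.1  33.2] 19.2
block bench-0.0010 372 mean [ 0.4589 -0.0861] rect [459.2 -87.4] [45.5 45.6] 0.1
puck bench0.0003 353 mean [0.4047 0.2958] rect [404.4 295.6] [47.  48.5] 0.1
collar bench-0.0003 318 mean [0.4672 0.1006] rect [467.7 101. ] [57.5 57.1] 1.0
bar_tray bench-0.0000 572 mean [0.5389 0.3989] rect [544.2 408.1] [158.8 148.1] 15.3
square_tray bench-0.0006 481 mean [ 0.5297 -0.4419] rect [ 532.  -440.1] [131.3 151.1] 86.3
round_tray bench0.0001 328 mean [0.6599 0.1533] rect [670.1 150.4] [ 84.5 121.3] 78.8
boss_tray bench0.0003 692 mean [ 0.6751 -0.1221] rect [ 675.6 -121.8] [121.5 118.2] 0.7
jar bench0.0001 253 mean [0.6003 0.0098] rect [600.3   9.4] [40.9 40.5] 85.8
pot bench-0.0003 141 mean [0.6019 0.2598] rect [601.2 258.8] [54.9 52.3] 1.1
```

View pics/crop1.png

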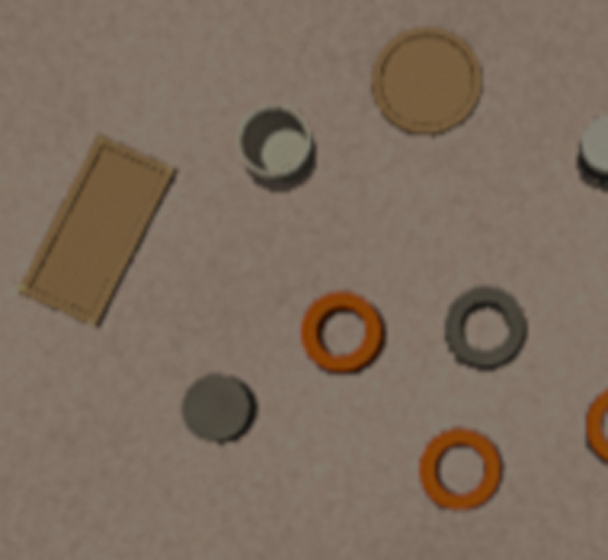

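View pics/crop2.png

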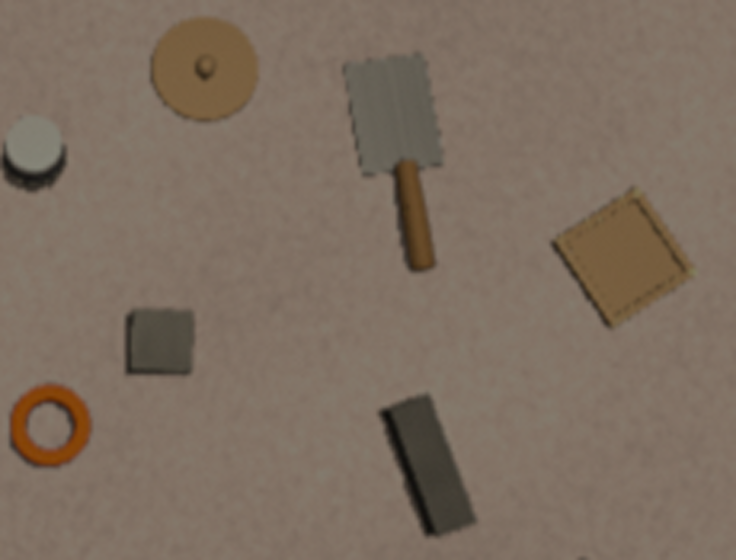

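The crops confirm it: the collar is the only grey ring (crop1 at (486,328)). Now the trays by colour and the top faces more closely.

Run:
```python
from h import *
p=cv2.imread('pics/top0.png');hsv=cv2.cvtColor(p,cv2.COLOR_BGR2HSV)
print(hsv[207,111],hsv[260,330],hsv[242,310])
m=((hsv[...,1]>85)&(hsv[...,0]>10)&(hsv[...,0]<28)).astype(np.uint8)
for n,(u,v,r,h) in OBJ.items():
    if 'tray' not in n: continue
    k=np.zeros_like(m);R=r+8;k[v-R:v+R,u-R:u+R]=m[v-R:v+R,u-R:u+R]
    _,l,s,_=cv2.connectedComponentsWithStats(k);k=(l==1+s[1:,4].argmax()).astype(np.uint8)
    c=max(cv2.findContours(k,0,1)[0],key=cv2.contourArea)[:,0]
    w=np.array([plane(a,b,h*.8) for a,b in c]).astype(np.float32)*1000
    rc=cv2.minAreaRect(w);M=cv2.moments(w.reshape(-1,1,2));e=cv2.minEnclosingCircle(w)
    print(n,np.round(rc[0],1),np.round(rc[1],1),round(rc[2],1),'centroid',round(M['m10']/M['m00'],1),round(M['m01']/M['m00'],1),'circ',np.round(e[0],1),round(e[1],1))
# block angle from top-face depth mask: best-angle by min-area on upsampled
d=np.load('top0.npy');W=world('top',d)
for n in('block','bar'):
    u,v,r,h=OBJ[n];w=W[v-r:v+r,u-r:u+r];z=w[...,2]
    mm=((abs(z-h)<.006)*255).astype(np.uint8);mm=cv2.GaussianBlur(cv2.resize(mm,None,fx=8,fy=8,interpolation=cv2.INTER_CUBIC),(0,0),6)
    c=max(cv2.findContours((mm>127).astype(np.uint8),0,1)[0],key=cv2.contourArea)[:,0]
    q=np.array([plane((a+.5)/8-.5+u-r,(b+.5)/8-.5+v-r,h) for a,b in c]).astype(np.float32)*1000
    rc=cv2.minAreaRect(q);print(n,rc)
u=[300,242]
cv2.imwrite('pics/block.png',cv2.resize(p[220:262,288:332],None,fx=12,fy=12,interpolation=cv2.INTER_CUBIC))
```

```text
[ 16 122 115] [ 13  57 130] [19 50 82]
bar_tray [539.1 398.9] [ 67.3 133.3] 66.3 centroid 539.2 398.7 circ [539.5 397.5] 72.8
square_tray [ 529.  -442.9] [79.7 81.7] 32.4 centroid 529.0 -442.9 circ [ 529.  -442.1] 53.6
round_tray [660.3 152.7] [84.4 84.1] 1.5 centroid 659.5 152.9 circ [659.7 153. ] 42.9
boss_tray [ 673.7 -122.4] [81.9 81.5] 44.7 centroid 674.0 -122.0 circ [ 674.1 -121.9] 42.1
block ((459.16668701171875, -87.34027862548828), (47.313655853271484, 47.20885467529297), 0.2313416451215744)
bar ((369.86773681640625, -285.11444091796875), (100.82864379882812, 34.61402130126953), 19.63424301147461)
```

View pics/block.png

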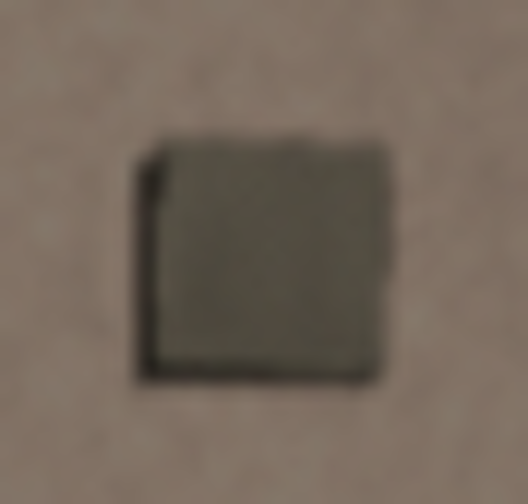

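```bash
cat >> h.py <<'E'
def go(x,y,z,yawdeg,state=None):
    s=robot.read_state();p=s['tcp_pos'];R,P,Y=s['tcp_rot']
    dx,dy,dz=(np.array([x,y,z])-p)*1000;t=yaw=np.radians(yawdeg)
    w=lambda a:(a+90)%180-90 if 0 else a
    dy_deg=(yawdeg-np.degrees(Y)+180)%360-180
    for lab,a in(('before turn',Y),('after turn',t)):
        print(lab,'tool xyz mm',np.round([dx*np.cos(a)+dy*np.sin(a),dx*np.sin(a)-dy*np.cos(a),-dz],1))
    print('turn units z',round(-dy_deg/5,2),'deg',round(dy_deg,1),'tilt deg',np.degrees([(R+2*np.pi)%(2*np.pi)-np.pi,P]).round(2),'t',round(s['t'],2),'w',round(s['grip_width']*1000,1),'q6',round(s['q'][5],2),'F',s['force'].round(1))
E
python3 -c "
from h import *
go(.45,.1,.25,165.2);go(.3699,-.2853,.15,199.6)"
```

```text
before turn tool xyz mm [-409.7 -338.4   53.4]
after turn tool xyz mm [-409.8 -338.1   53.4]
turn units z 0.01 deg -0.0 tilt deg [ 0.06 -0.  ] t 0.1 w 85.3 q6 -0.08 F [0.2 1.3 0.9]
before turn tool xyz mm [-430.4 -731.3  153.4]
after turn tool xyz mm [  57.6 -846.7  153.4]
turn units z -6.87 deg 34.4 tilt deg [ 0.06 -0.  ] t 0.1 w 85.3 q6 -0.08 F [0.2 1.3 0.9]
```

```bash
python3 -m inch '[{"rot":[0,0,0],"delta_pos":[-10,-8,2],"fingers":85},{"rot":[0,0,0],"delta_pos":[-20,-17,4],"fingers":85},{"rot":[0,0,0],"delta_pos":[-29,-24,4],"fingers":80},{"rot":[0,0,0],"delta_pos":[-29,-24,4],"fingers":75},{"rot":[0,0,0],"delta_pos":[-29,-24,4],"fingers":70},{"rot":[0,0,0],"delta_pos":[-29,-24,4],"fingers":70},{"rot":[0,0,0],"delta_pos":[-29,-24,4],"fingers":70},{"rot":[0,0,0],"delta_pos":[-29,-24,4],"fingers":70},{"rot":[0,0,0],"delta_pos":[-29,-24,4],"fingers":70},{"rot":[0,0,0],"delta_pos":[-29,-24,4],"fingers":70}]'
python3 -c "
from h import *
go(.45,.1,.25,165.2);go(.3699,-.2853,.15,199.6)"
```

```text
t: 0.93
tcp_pos: [0.3387, 0.2529, 0.2656]
tcp_rot: [-3.142, 0.0, 2.884]
force: [1.2, 1.5, -0.5]
grip_width: 0.07
before turn tool xyz mm [-146.6 -119.4   15.6]
after turn tool xyz mm [-146.7 -119.4   15.6]
turn units z 0.01 deg -0.0 tilt deg [0. 0.] t 0.93 w 70.0 q6 -0.78 F [ 1.2  1.5 -0.5]
before turn tool xyz mm [-167.4 -512.4  115.6]
after turn tool xyz mm [ 151.1 -517.5  115.6]
turn units z -6.87 deg 34.4 tilt deg [0. 0.] t 0.93 w 70.0 q6 -0.78 F [ 1.2  1.5 -0.5]
```

```bash
python3 -m inch '[{"rot":[0,0,0],"delta_pos":[-11,-34,5],"fingers":70},{"rot":[0,0,0],"delta_pos":[-11,-34,5],"fingers":70},{"rot":[0,0,0],"delta_pos":[-11,-34,5],"fingers":70},{"rot":[0,0,0],"delta_pos":[-11,-34,5],"fingers":70},{"rot":[0,0,0],"delta_pos":[-11,-34,5],"fingers":70},{"rot":[0,0,0],"delta_pos":[-11,-34,5],"fingers":70},{"rot":[0,0,0],"delta_pos":[-11,-34,5],"fingers":70},{"rot":[0,0,0],"delta_pos":[-11,-34,5],"fingers":70},{"rot":[0,0,0],"delta_pos":[-11,-34,5],"fingers":70},{"rot":[0,0,0],"delta_pos":[-11,-34,5],"fingers":70}]'
python3 -m inch '[{"rot":[0,0,0],"delta_pos":[-11,-34,5],"fingers":70},{"rot":[0,0,0],"delta_pos":[-11,-34,5],"fingers":70},{"rot":[0,0,0],"delta_pos":[-11,-34,5],"fingers":70},{"rot":[0,0,-0.98],"delta_pos":[0,0,5],"fingers":65},{"rot":[0,0,-0.98],"delta_pos":[0,0,5],"fingers":65},{"rot":[0,0,-0.98],"delta_pos":[0,0,5],"fingers":65},{"rot":[0,0,-0.98],"delta_pos":[0,0,5],"fingers":65},{"rot":[0,0,-0.98],"delta_pos":[0,0,5],"fingers":65},{"rot":[0,0,-0.98],"delta_pos":[0,0,5],"fingers":65},{"rot":[0,0,-0.99],"delta_pos":[0,0,5],"fingers":65}]'
python3 -c "
from h import *
go(.3699,-.2853,.15,199.6)"
```

```text
t: 1.77
tcp_pos: [0.3569, -0.1037, 0.2156]
tcp_rot: [-3.141, 0.0, 2.884]
force: [0.6, 0.1, 0.9]
grip_width: 0.07
t: 2.6
tcp_pos: [0.363, -0.2088, 0.1655]
tcp_rot: [3.141, -0.0, -2.796]
force: [-0.7, 0.8, 0.4]
grip_width: 0.0649
before turn tool xyz mm [ 19.5 -74.3  15.5]
after turn tool xyz mm [ 19.2 -74.4  15.5]
turn units z 0.04 deg -0.2 tilt deg [-0.01 -0.02] t 2.6 w 64.9 q6 -2.55 F [-0.7  0.8  0.4]
```

```bash
python3 -m inch '[{"rot":[0,0,0],"delta_pos":[5,-19,0],"fingers":56},{"rot":[0,0,0],"delta_pos":[5,-19,0],"fingers":56},{"rot":[0,0,0],"delta_pos":[5,-19,8],"fingers":56},{"rot":[0,0,0],"delta_pos":[4,-17,8],"fingers":56},{"rot":[0,0,0],"delta_pos":[0,0,0],"fingers":56}]'
python3 - <<'E'
from h import *
go(.3699,-.2853,.08,199.6)
p,d=robot.capture("scene");c=robot.camera_model("scene");np.save('s1.npy',d)
T=np.linalg.inv(c['T']);q=T@np.array([.37,-.285,.1,1]);u=int(c['cx']+c['fx']*q[0]/-q[2]);v=int(c['cy']+c['fy']*q[1]/q[2]);print(u,v)
cv2.imwrite('pics/s1.png',cv2.resize(p[v-60:v+60,max(u-80,0):u+80],None,fx=5,fy=5,interpolation=cv2.INTER_CUBIC))
W=world('scene',d);
# points near tool axis
m=(abs(W[...,0]-.37)<.07)&(abs(W[...,1]+.285)<.07)&(d>0)
z=W[...,2][m];print(np.histogram(z,bins=np.arange(0,.2,.01)))
m2=m&(z.min()<9)&(W[...,2]>.045)&(W[...,2]<.11);
i=np.argsort(W[m2][:,2])[:25];print(W[m2][i].round(3))
E
```

```text
t: 3.02
tcp_pos: [0.3701, -0.2869, 0.1489]
tcp_rot: [-3.142, -0.0, -2.801]
force: [0.4, 1.0, 0.3]
grip_width: 0.056
before turn tool xyz mm [-0.4  1.6 68.9]
after turn tool xyz mm [-0.4  1.6 68.9]
turn units z -0.02 deg 0.1 tilt deg [ 0.   -0.02] t 3.02 w 56.0 q6 -2.67 F [0.4 1.  0.3]
138 203
(array([227, 116, 227, 246,   0,   0,   0,   0,  50,  75,  74,  65, 100,
       196, 190, 205, 190, 279, 301]), array([0.  , 0.01, 0.02, 0.03, 0.04, 0.05, 0.06, 0.07, 0.08, 0.09, 0.1 ,
       0.11, 0.12, 0.13, 0.14, 0.15, 0.16, 0.17, 0.18, 0.19]))
[[ 0.364 -0.258  0.08 ]
 [ 0.358 -0.261  0.08 ]
 [ 0.391 -0.312  0.08 ]
 [ 0.369 -0.253  0.081]
 [ 0.389 -0.316  0.081]
 [ 0.36  -0.259  0.081]
 [ 0.368 -0.25   0.082]
 [ 0.391 -0.31   0.082]
 [ 0.386 -0.317  0.082]
 [ 0.356 -0.262  0.082]
 [ 0.369 -0.257  0.082]
 [ 0.393 -0.314  0.083]
 [ 0.358 -0.26   0.083]
 [ 0.365 -0.258  0.083]
 [ 0.372 -0.255  0.084]
 [ 0.392 -0.312  0.084]
 [ 0.367 -0.256  0.084]
 [ 0.354 -0.261  0.084]
 [ 0.361 -0.258  0.084]
 [ 0.39  -0.315  0.084]
 [ 0.371 -0.252  0.085]
 [ 0.381 -0.323  0.085]
 [ 0.391 -0.309  0.085]
 [ 0.391 -0.311  0.086]
 [ 0.371 -0.25   0.086]]
```

View pics/s1.png

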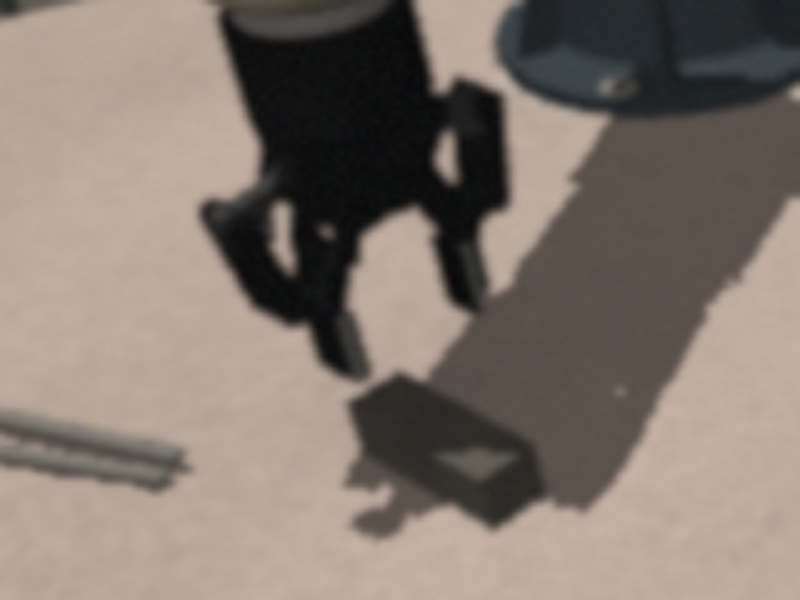

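The picture shows the jaws in line with the bar, with the bar's top around (450,450) and the fingertips at (350,375) and (475,305). The tips are 69 mm below the TCP. Descending.

```bash
python3 -m inch '[{"rot":[0,0,0],"delta_pos":[0,1,15],"fingers":56},{"rot":[0,0,0],"delta_pos":[0,0.5,20],"fingers":56},{"rot":[0,0,0],"delta_pos":[0,0,20],"fingers":56},{"rot":[0,0,0],"delta_pos":[0,0,10],"fingers":56},{"rot":[0,0,0],"delta_pos":[0,0,5],"fingers":50},{"rot":[0,0,0],"delta_pos":[0,0,0],"fingers":40},{"rot":[0,0,0],"delta_pos":[0,0,0],"fingers":30},{"rot":[0,0,0],"delta_pos":[0,0,0],"fingers":25},{"rot":[0,0,0],"delta_pos":[0,0,0],"fingers":25},{"rot":[0,0,0],"delta_pos":[0,0,0],"fingers":25}]'
```

```text
t: 3.9
tcp_pos: [0.3704, -0.2835, 0.0806]
tcp_rot: [-3.141, 0.0, -2.8]
force: [-0.5, 0.6, 6.5]
grip_width: 0.0308
```

```bash
python3 -m inch '[{"rot":[0,0,0],"delta_pos":[0,0,-5],"fingers":25},{"rot":[0,0,0],"delta_pos":[0,0,-15],"fingers":25},{"rot":[0,0,0],"delta_pos":[0,0,-30],"fingers":25},{"rot":[0,0,0],"delta_pos":[0,0,-30],"fingers":25},{"rot":[0,0,0],"delta_pos":[0,0,-20],"fingers":25},{"rot":[0,0,0],"delta_pos":[0,0,0],"fingers":25}]'
python3 - <<'E'
from h import *
go(.5391,.3988,.16,156.3)
p,d=robot.capture("scene");c=robot.camera_model("scene")
cv2.imwrite('pics/s2.png',cv2.resize(p[130:250,60:220],None,fx=5,fy=5,interpolation=cv2.INTER_CUBIC))
E
```

```text
t: 4.4
tcp_pos: [0.3713, -0.2843, 0.1838]
tcp_rot: [-3.136, 0.003, -2.8]
force: [0.6, -0.4, -1.9]
grip_width: 0.0308
before turn tool xyz mm [-387.1  587.3   23.8]
after turn tool xyz mm [120.9 692.9  23.8]
turn units z 8.66 deg -43.3 tilt deg [0.32 0.17] t 4.4 w 30.8 q6 -2.67 F [ 0.6 -0.4 -1.9]
```

View pics/s2.png

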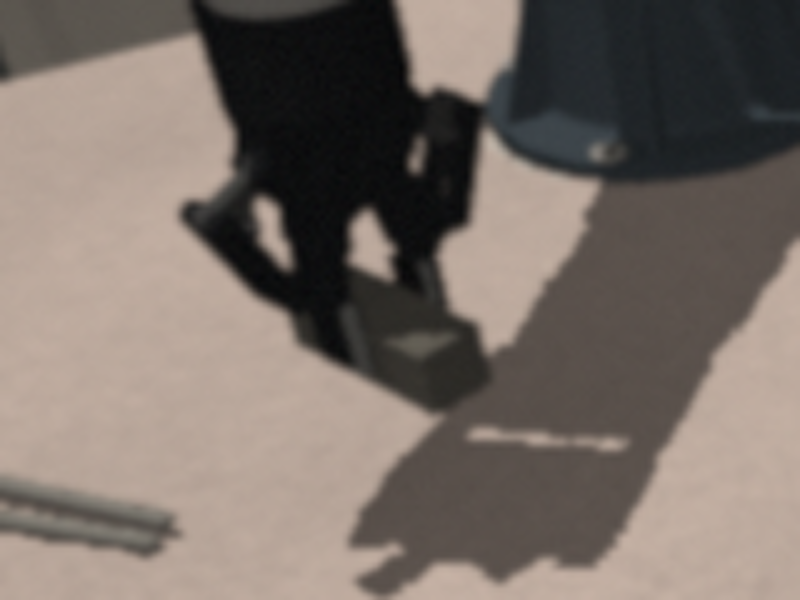

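The bar is held level at (400,340). Now transit to the oblong tray.

```bash
python3 -m inch '[{"rot":[0,0,0],"delta_pos":[-8,12,0],"fingers":25},{"rot":[0,0,0],"delta_pos":[-16,24,0],"fingers":25},{"rot":[0,0,0],"delta_pos":[-21,32,0],"fingers":25},{"rot":[0,0,0],"delta_pos":[-21,32,0],"fingers":25},{"rot":[0,0,0],"delta_pos":[-21,32,0],"fingers":25},{"rot":[0,0,0],"delta_pos":[-21,32,0],"fingers":25},{"rot":[0,0,0],"delta_pos":[-21,32,0],"fingers":25},{"rot":[0,0,0],"delta_pos":[-21,32,0],"fingers":25},{"rot":[0,0,0],"delta_pos":[-21,32,0],"fingers":25},{"rot":[0,0,0],"delta_pos":[-21,32,0],"fingers":25}]'
python3 -m inch '[{"rot":[0,0,0],"delta_pos":[-21,32,0],"fingers":25},{"rot":[0,0,0],"delta_pos":[-21,32,0],"fingers":25},{"rot":[0,0,0],"delta_pos":[-21,32,0],"fingers":25},{"rot":[0,0,0],"delta_pos":[-21,32,0],"fingers":25},{"rot":[0,0,0],"delta_pos":[-21,32,0],"fingers":25},{"rot":[0,0,0],"delta_pos":[-21,32,0],"fingers":25},{"rot":[0,0,0],"delta_pos":[-21,32,0],"fingers":25},{"rot":[0,0,0],"delta_pos":[-21,32,0],"fingers":25},{"rot":[0,0,0],"delta_pos":[-16,24,0],"fingers":25},{"rot":[0,0,0],"delta_pos":[-8,12,0],"fingers":25}]'
python3 -m inch '[{"rot":[0,0,0.9],"delta_pos":[0,0,0],"fingers":25},{"rot":[0,0,0.98],"delta_pos":[0,0,0],"fingers":25},{"rot":[0,0,0.98],"delta_pos":[0,0,0],"fingers":25},{"rot":[0,0,0.98],"delta_pos":[0,0,0],"fingers":25},{"rot":[0,0,0.98],"delta_pos":[0,0,0],"fingers":25},{"rot":[0,0,0.98],"delta_pos":[0,0,0],"fingers":25},{"rot":[0,0,0.98],"delta_pos":[0,0,0],"fingers":25},{"rot":[0,0,0.98],"delta_pos":[0,0,0],"fingers":25},{"rot":[0,0,0.9],"delta_pos":[0,0,0],"fingers":25},{"rot":[0,0,0],"delta_pos":[0,0,0],"fingers":25}]'
python3 -c "
from h import *
go(.5391,.3988,.085,156.3)"
```

```text
t: 5.28
tcp_pos: [0.4527, 0.0581, 0.1787]
tcp_rot: [3.141, -0.002, -2.8]
force: [1.2, -0.3, -2.5]
grip_width: 0.0308
t: 6.12
tcp_pos: [0.5358, 0.3986, 0.1778]
tcp_rot: [3.142, -0.001, -2.798]
force: [0.8, 0.4, -3.6]
grip_width: 0.0307
t: 6.95
tcp_pos: [0.5357, 0.3952, 0.1779]
tcp_rot: [-3.139, -0.001, 2.724]
force: [-0.7, -0.1, -1.9]
grip_width: 0.0307
before turn tool xyz mm [-1.6  4.6 92.9]
after turn tool xyz mm [-1.6  4.6 92.9]
turn units z -0.04 deg 0.2 tilt deg [ 0.13 -0.09] t 6.95 w 30.7 q6 -0.59 F [-0.7 -0.1 -1.9]
```

```bash
python3 -m inch '[{"rot":[0,0,0],"delta_pos":[-1,2,10],"fingers":25},{"rot":[0,0,0],"delta_pos":[-0.6,2,20],"fingers":25},{"rot":[0,0,0],"delta_pos":[0,0.6,25],"fingers":25},{"rot":[0,0,0],"delta_pos":[0,0,15],"fingers":25},{"rot":[0,0,0],"delta_pos":[0,0,8],"fingers":25},{"rot":[0,0,0],"delta_pos":[0,0,4],"fingers":25},{"rot":[0,0,0],"delta_pos":[0,0,0],"fingers":25},{"rot":[0,0,0],"delta_pos":[0,0,0],"fingers":25}]'
python3 - <<'E'
from h import *
go(.5391,.3988,.086,156.3)
p,d=robot.capture("scene");p2,_=robot.capture("top")
cv2.imwrite('pics/s3.png',np.hstack([cv2.resize(p[120:220,350:450],None,fx=4,fy=4,interpolation=cv2.INTER_CUBIC),cv2.resize(p2[160:260,60:160],None,fx=4,fy=4,interpolation=cv2.INTER_CUBIC)]))
E
```

```text
t: 7.62
tcp_pos: [0.5399, 0.3993, 0.0986]
tcp_rot: [3.141, 0.001, 2.728]
force: [0.3, 0.2, -1.7]
grip_width: 0.0308
before turn tool xyz mm [ 0.6 -0.8 12.6]
after turn tool xyz mm [ 0.6 -0.8 12.6]
turn units z 0.0 deg -0.0 tilt deg [-0.05  0.03] t 7.62 w 30.8 q6 -0.59 F [ 0.3  0.2 -1.7]
```

View pics/s3.png

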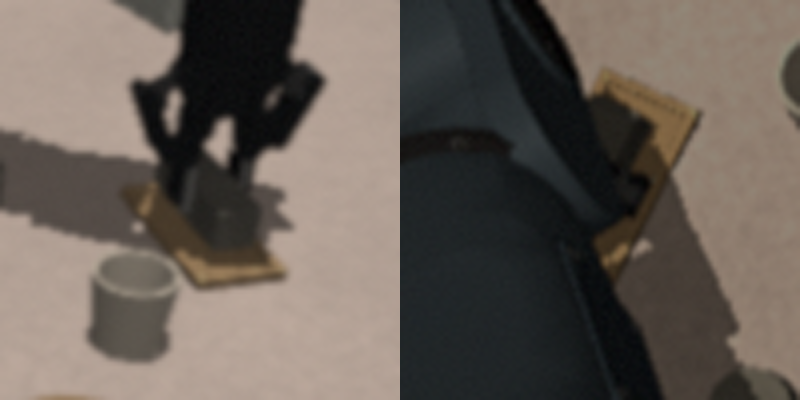

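The bar (left panel at (225,205)) hangs aligned over the tray. Lowering slowly.

```bash
python3 -m inch '[{"rot":[0,0,0],"delta_pos":[0,0,5],"fingers":25},{"rot":[0,0,0],"delta_pos":[0,0,3],"fingers":25},{"rot":[0,0,0],"delta_pos":[0,0,2],"fingers":25},{"rot":[0,0,0],"delta_pos":[0,0,1],"fingers":25},{"rot":[0,0,0],"delta_pos":[0,0,0],"fingers":25},{"rot":[0,0,0],"delta_pos":[0,0,0],"fingers":25}]'
```

```text
t: 8.22
tcp_pos: [0.5396, 0.3992, 0.0869]
tcp_rot: [-3.142, -0.0, 2.728]
force: [-0.3, 0.4, -2.4]
grip_width: 0.0312
```

```bash
python3 -m inch '[{"rot":[0,0,0],"delta_pos":[0,0,1],"fingers":25},{"rot":[0,0,0],"delta_pos":[0,0,0],"fingers":25},{"rot":[0,0,0],"delta_pos":[0,0,0],"fingers":25}]';python3 -m inch '[{"rot":[0,0,0],"delta_pos":[0,0,0.5],"fingers":25},{"rot":[0,0,0],"delta_pos":[0,0,0],"fingers":25},{"rot":[0,0,0],"delta_pos":[0,0,0],"fingers":25}]'
```

```text
t: 8.47
tcp_pos: [0.5396, 0.3992, 0.0859]
tcp_rot: [3.142, 0.0, 2.728]
force: [0.4, 0.5, -2.3]
grip_width: 0.0311
t: 8.72
tcp_pos: [0.5397, 0.3992, 0.0857]
tcp_rot: [3.141, 0.0, 2.728]
force: [-0.6, -0.8, 1.2]
grip_width: 0.0308
```

Contact: the force went from -2.3 to +1.2 N at TCP z .0857, as predicted. Release and rise.

```bash
python3 -m inch '[{"rot":[0,0,0],"delta_pos":[0,0,0],"fingers":33},{"rot":[0,0,0],"delta_pos":[0,0,0],"fingers":36},{"rot":[0,0,0],"delta_pos":[0,0,0],"fingers":44},{"rot":[0,0,0],"delta_pos":[0,0,0],"fingers":50},{"rot":[0,0,0],"delta_pos":[0,0,-5],"fingers":50},{"rot":[0,0,0],"delta_pos":[0,0,-15],"fingers":50},{"rot":[0,0,0],"delta_pos":[0,0,-30],"fingers":60},{"rot":[0,0,0],"delta_pos":[0,0,-30],"fingers":70},{"rot":[0,0,0],"delta_pos":[0,0,-20],"fingers":70}]'
python3 - <<'E'
from h import *
p,d=robot.capture("scene")
cv2.imwrite('pics/s4.png',cv2.resize(p[120:220,330:450],None,fx=6,fy=6,interpolation=cv2.INTER_CUBIC))
go(.459,-.0873,.15,180)
E
```

```text
t: 9.47
tcp_pos: [0.5402, 0.3996, 0.1897]
tcp_rot: [3.138, 0.002, 2.728]
force: [0.4, 1.2, 0.1]
grip_width: 0.0699
before turn tool xyz mm [-120.8 -479.5   43.4]
after turn tool xyz mm [  82.3 -487.6   43.4]
turn units z -4.74 deg 23.7 tilt deg [-0.42  0.28] t 9.52 w 69.9 q6 -0.59 F [1.2 0.3 4.2]
```

View pics/s4.png

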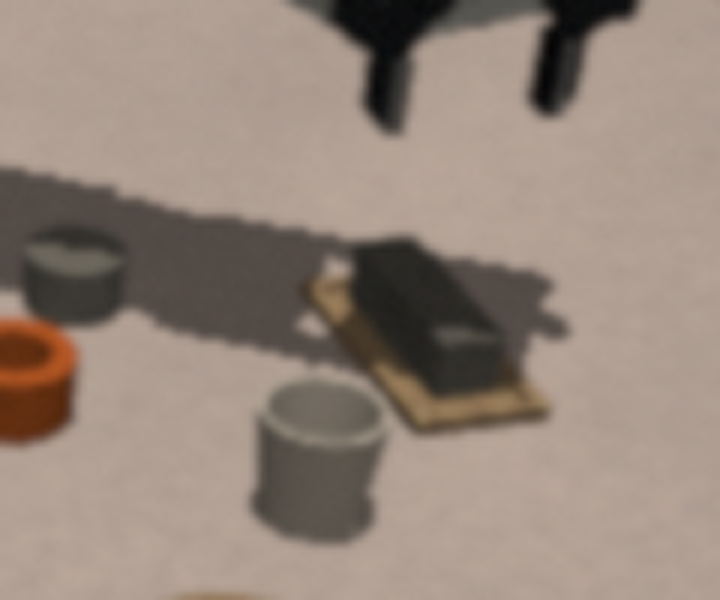

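The bar sits in its tray at (430,320). Next is the block, approached at yaw 180.

```bash
python3 -m inch '[{"rot":[0,0,0],"delta_pos":[-5,-18,0],"fingers":70},{"rot":[0,0,0],"delta_pos":[-9.5,-37.5,0],"fingers":70},{"rot":[0,0,0],"delta_pos":[-9.5,-37.5,0],"fingers":70},{"rot":[0,0,0],"delta_pos":[-9.5,-37.5,0],"fingers":70},{"rot":[0,0,0],"delta_pos":[-9.5,-37.5,0],"fingers":70},{"rot":[0,0,0],"delta_pos":[-9.5,-37.5,0],"fingers":70},{"rot":[0,0,0],"delta_pos":[-9.5,-37.5,0],"fingers":70},{"rot":[0,0,0],"delta_pos":[-9.5,-37.5,0],"fingers":70},{"rot":[0,0,0],"delta_pos":[-9.5,-37.5,0],"fingers":70},{"rot":[0,0,0],"delta_pos":[-9.5,-37.5,0],"fingers":70}]'
python3 -m inch '[{"rot":[0,0,0],"delta_pos":[-9.5,-37.5,0],"fingers":70},{"rot":[0,0,0],"delta_pos":[-9.5,-37.5,5],"fingers":70},{"rot":[0,0,0],"delta_pos":[-9.5,-37.5,5],"fingers":70},{"rot":[0,0,0],"delta_pos":[-3,-14,5],"fingers":70},{"rot":[0,0,-0.95],"delta_pos":[0,0,5],"fingers":70},{"rot":[0,0,-0.95],"delta_pos":[0,0,5],"fingers":70},{"rot":[0,0,-0.95],"delta_pos":[0,0,5],"fingers":70},{"rot":[0,0,-0.95],"delta_pos":[0,0,5],"fingers":70},{"rot":[0,0,-0.94],"delta_pos":[0,0,5],"fingers":70},{"rot":[0,0,0],"delta_pos":[0,0,0],"fingers":70}]'
python3 -c "
from h import *
go(.459,-.0873,.08,180)"
```

```text
t: 10.35
tcp_pos: [0.479, 0.0356, 0.1865]
tcp_rot: [3.141, 0.002, 2.728]
force: [1.2, -0.2, -0.1]
grip_width: 0.0699
t: 11.18
tcp_pos: [0.4574, -0.0912, 0.1456]
tcp_rot: [-3.142, 0.0, -3.138]
force: [-0.3, 0.2, -0.6]
grip_width: 0.0699
before turn tool xyz mm [-1.7  3.9 65.6]
after turn tool xyz mm [-1.6  3.9 65.6]
turn units z 0.04 deg -0.2 tilt deg [0. 0.] t 11.18 w 69.9 q6 -1.87 F [-0.3  0.2 -0.6]
```

```bash
python3 -m inch '[{"rot":[0,0,0],"delta_pos":[-1.6,3.5,10],"fingers":70},{"rot":[0,0,0],"delta_pos":[0,0,20],"fingers":70},{"rot":[0,0,0],"delta_pos":[0,0,20],"fingers":70},{"rot":[0,0,0],"delta_pos":[0,0,11],"fingers":65},{"rot":[0,0,0],"delta_pos":[0,0,5],"fingers":60},{"rot":[0,0,0],"delta_pos":[0,0,0],"fingers":50},{"rot":[0,0,0],"delta_pos":[0,0,0],"fingers":45},{"rot":[0,0,0],"delta_pos":[0,0,0],"fingers":40},{"rot":[0,0,0],"delta_pos":[0,0,0],"fingers":40},{"rot":[0,0,0],"delta_pos":[0,0,0],"fingers":40}]'
python3 -m inch '[{"rot":[0,0,0],"delta_pos":[0,0,-5],"fingers":40},{"rot":[0,0,0],"delta_pos":[0,0,-15],"fingers":40},{"rot":[0,0,0],"delta_pos":[0,0,-30],"fingers":40},{"rot":[0,0,0],"delta_pos":[0,0,-30],"fingers":40},{"rot":[0,0,0],"delta_pos":[0,0,-20],"fingers":40},{"rot":[0,0,0],"delta_pos":[0,0,0],"fingers":40}]'
python3 - <<'E'
from h import *
p,d=robot.capture("scene")
cv2.imwrite('pics/s5.png',cv2.resize(p[120:240,160:320],None,fx=5,fy=5,interpolation=cv2.INTER_CUBIC))
go(.529,-.4429,.15,122.4)
E
```

```text
t: 12.02
tcp_pos: [0.4593, -0.0878, 0.08]
tcp_rot: [-3.141, 0.001, 3.141]
force: [0.1, -0.8, -1.3]
grip_width: 0.0447
t: 12.52
tcp_pos: [0.4604, -0.0881, 0.1834]
tcp_rot: [-3.14, 0.006, 3.141]
force: [-0.2, 0.2, -0.7]
grip_width: 0.045
before turn tool xyz mm [ -69.4 -355.    31.4]
after turn tool xyz mm [-336.8 -131.7   31.4]
turn units z 11.52 deg -57.6 tilt deg [0.07 0.24] t 12.57 w 44.8 q6 -1.86 F [-0.2  0.6 -1.9]
```

View pics/s5.png

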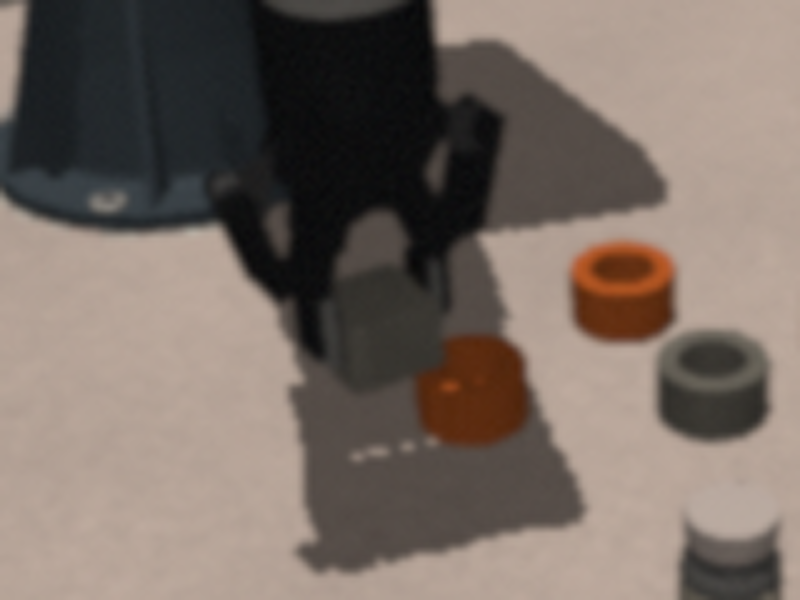

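The block is held square and level at (385,325). Move to the square tray and turn.

```bash
python3 -m inch '[{"rot":[0,0,0],"delta_pos":[-3,-15,0],"fingers":40},{"rot":[0,0,0],"delta_pos":[-6,-30,0],"fingers":40},{"rot":[0,0,0],"delta_pos":[-7,-37,0],"fingers":40},{"rot":[0,0,0],"delta_pos":[-7,-37,0],"fingers":40},{"rot":[0,0,0],"delta_pos":[-7,-37,0],"fingers":40},{"rot":[0,0,0],"delta_pos":[-7,-37,0],"fingers":40},{"rot":[0,0,0],"delta_pos":[-7,-37,0],"fingers":40},{"rot":[0,0,0],"delta_pos":[-7,-37,0],"fingers":40},{"rot":[0,0,0],"delta_pos":[-7,-37,0],"fingers":40},{"rot":[0,0,0],"delta_pos":[-7,-32,0],"fingers":40}]'
python3 -m inch '[{"rot":[0,0,0],"delta_pos":[-4,-19,0],"fingers":40},{"rot":[0,0,0.96],"delta_pos":[0,0,0],"fingers":40},{"rot":[0,0,0.96],"delta_pos":[0,0,0],"fingers":40},{"rot":[0,0,0.96],"delta_pos":[0,0,0],"fingers":40},{"rot":[0,0,0.96],"delta_pos":[0,0,0],"fingers":40},{"rot":[0,0,0.96],"delta_pos":[0,0,0],"fingers":40},{"rot":[0,0,0.96],"delta_pos":[0,0,0],"fingers":40},{"rot":[0,0,0.96],"delta_pos":[0,0,0],"fingers":40},{"rot":[0,0,0.96],"delta_pos":[0,0,0],"fingers":40},{"rot":[0,0,0.96],"delta_pos":[0,0,0],"fingers":40}]'
python3 -m inch '[{"rot":[0,0,0.96],"delta_pos":[0,0,4],"fingers":40},{"rot":[0,0,0.96],"delta_pos":[0,0,4],"fingers":40},{"rot":[0,0,0.96],"delta_pos":[0,0,4],"fingers":40},{"rot":[0,0,0],"delta_pos":[0,0,4],"fingers":40}]'
python3 -c "
from h import *
go(.529,-.4429,.085,122.4)"
```

```text
t: 13.4
tcp_pos: [0.5233, -0.4258, 0.1776]
tcp_rot: [3.14, -0.001, 3.14]
force: [0.9, -0.1, -1.1]
grip_width: 0.0448
t: 14.23
tcp_pos: [0.5274, -0.4423, 0.1774]
tcp_rot: [3.142, -0.003, 2.383]
force: [-0.9, 0.3, -0.3]
grip_width: 0.0451
t: 14.57
tcp_pos: [0.5274, -0.4423, 0.1614]
tcp_rot: [-3.141, -0.002, 2.132]
force: [-0.3, 0.2, -1.0]
grip_width: 0.0449
before turn tool xyz mm [-1.3  1.1 76.4]
after turn tool xyz mm [-1.3  1.  76.4]
turn units z -0.05 deg 0.2 tilt deg [ 0.03 -0.13] t 14.57 w 44.9 q6 -1.33 F [-0.3  0.2 -1. ]
```

```bash
python3 -m inch '[{"rot":[0,0,0],"delta_pos":[-1.3,1,10],"fingers":40},{"rot":[0,0,0],"delta_pos":[0,0,20],"fingers":40},{"rot":[0,0,0],"delta_pos":[0,0,20],"fingers":40},{"rot":[0,0,0],"delta_pos":[0,0,10],"fingers":40},{"rot":[0,0,0],"delta_pos":[0,0,6],"fingers":40},{"rot":[0,0,0],"delta_pos":[0,0,3],"fingers":40},{"rot":[0,0,0],"delta_pos":[0,0,0],"fingers":40},{"rot":[0,0,0],"delta_pos":[0,0,0],"fingers":40}]'
python3 - <<'E'
from h import *
p,d=robot.capture("scene")
cv2.imwrite('pics/s6.png',cv2.resize(p[250:350,50:170],None,fx=6,fy=6,interpolation=cv2.INTER_CUBIC))
go(.529,-.4429,.085,122.4)
E
```

```text
t: 15.23
tcp_pos: [0.5297, -0.4436, 0.0951]
tcp_rot: [3.141, 0.001, 2.136]
force: [1.0, 0.2, -0.8]
grip_width: 0.0448
before turn tool xyz mm [ 1.  -0.3 10.3]
after turn tool xyz mm [ 1.  -0.3 10.3]
turn units z -0.0 deg 0.0 tilt deg [-0.02  0.08] t 15.28 w 45.3 q6 -1.33 F [-0.8  0.4 -0.9]
```

View pics/s6.png

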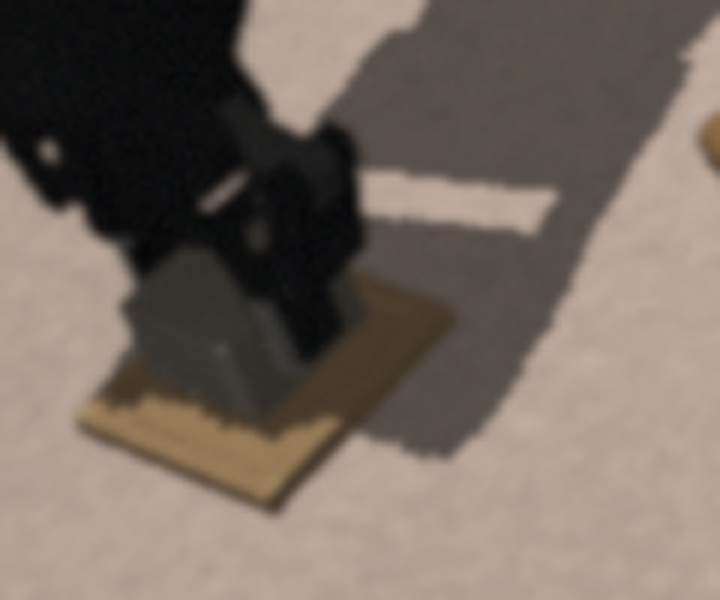

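The block (around (215,330)) is parallel to the tray. Lowering.

```bash
python3 -m inch '[{"rot":[0,0,0],"delta_pos":[0,0,4],"fingers":40},{"rot":[0,0,0],"delta_pos":[0,0,3],"fingers":40},{"rot":[0,0,0],"delta_pos":[0,0,2],"fingers":40},{"rot":[0,0,0],"delta_pos":[0,0,0],"fingers":40},{"rot":[0,0,0],"delta_pos":[0,0,0],"fingers":40}]';python3 -m inch '[{"rot":[0,0,0],"delta_pos":[0,0,1],"fingers":40},{"rot":[0,0,0],"delta_pos":[0,0,0],"fingers":40},{"rot":[0,0,0],"delta_pos":[0,0,0],"fingers":40}]'
```

```text
t: 15.7
tcp_pos: [0.5294, -0.4432, 0.0853]
tcp_rot: [-3.142, -0.0, 2.136]
force: [-0.1, -0.6, -0.4]
grip_width: 0.045
t: 15.95
tcp_pos: [0.5295, -0.4434, 0.0847]
tcp_rot: [3.141, 0.001, 2.136]
force: [-0.2, -0.1, 0.8]
grip_width: 0.0455
```

```bash
python3 -m inch '[{"rot":[0,0,0],"delta_pos":[0,0,0.5],"fingers":40},{"rot":[0,0,0],"delta_pos":[0,0,0],"fingers":40},{"rot":[0,0,0],"delta_pos":[0,0,0],"fingers":40}]'
```

```text
t: 16.2
tcp_pos: [0.5295, -0.4434, 0.0847]
tcp_rot: [3.141, 0.0, 2.136]
force: [-2.1, 1.9, 6.4]
grip_width: 0.0449
```

```bash
python3 -m inch '[{"rot":[0,0,0],"delta_pos":[0,0,0],"fingers":47},{"rot":[0,0,0],"delta_pos":[0,0,0],"fingers":50},{"rot":[0,0,0],"delta_pos":[0,0,0],"fingers":56},{"rot":[0,0,0],"delta_pos":[0,0,0],"fingers":62},{"rot":[0,0,0],"delta_pos":[0,0,-5],"fingers":62},{"rot":[0,0,0],"delta_pos":[0,0,-15],"fingers":62},{"rot":[0,0,0],"delta_pos":[0,0,-30],"fingers":66},{"rot":[0,0,0],"delta_pos":[0,0,-30],"fingers":72},{"rot":[0,0,0],"delta_pos":[0,0,-20],"fingers":75}]'
python3 - <<'E'
from h import *
p,d=robot.capture("scene")
cv2.imwrite('pics/s7.png',cv2.resize(p[250:350,50:170],None,fx=6,fy=6,interpolation=cv2.INTER_CUBIC))
go(.4045,.2957,.15,122.4)
E
```

```text
t: 16.95
tcp_pos: [0.53, -0.4438, 0.1883]
tcp_rot: [3.141, 0.004, 2.136]
force: [-0.1, -0.0, 0.7]
grip_width: 0.0749
before turn tool xyz mm [692.9 289.8  42. ]
after turn tool xyz mm [692.8 290.   42. ]
turn units z -0.0 deg 0.0 tilt deg [-0.12  0.49] t 17.0 w 74.8 q6 -1.33 F [ 1.1 -0.8  4.2]
```

View pics/s7.png

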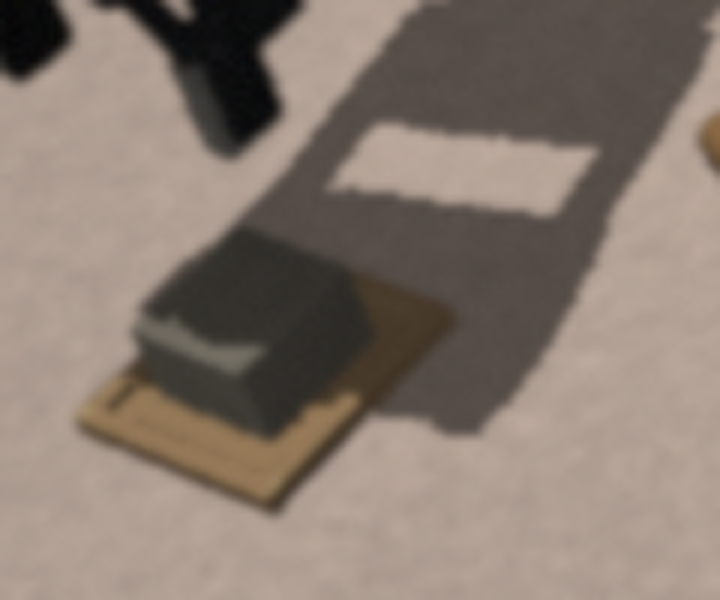

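The block sits squarely in its tray at (255,330). On to the puck.

```bash
python3 -m inch '[{"rot":[0,0,0],"delta_pos":[14,6,0],"fingers":75},{"rot":[0,0,0],"delta_pos":[28,12,0],"fingers":75},{"rot":[0,0,0],"delta_pos":[36,15,0],"fingers":75},{"rot":[0,0,0],"delta_pos":[36,15,0],"fingers":75},{"rot":[0,0,0],"delta_pos":[36,15,0],"fingers":75},{"rot":[0,0,0],"delta_pos":[36,15,0],"fingers":75},{"rot":[0,0,0],"delta_pos":[36,15,0],"fingers":75},{"rot":[0,0,0],"delta_pos":[36,15,0],"fingers":75},{"rot":[0,0,0],"delta_pos":[36,15,0],"fingers":75},{"rot":[0,0,0],"delta_pos":[36,15,0],"fingers":75}]'
python3 -m inch '[{"rot":[0,0,0],"delta_pos":[36,15,0],"fingers":75},{"rot":[0,0,0],"delta_pos":[36,15,0],"fingers":75},{"rot":[0,0,0],"delta_pos":[36,15,0],"fingers":75},{"rot":[0,0,0],"delta_pos":[36,15,0],"fingers":75},{"rot":[0,0,0],"delta_pos":[36,15,0],"fingers":75},{"rot":[0,0,0],"delta_pos":[36,15,0],"fingers":75},{"rot":[0,0,0],"delta_pos":[36,15,0],"fingers":75},{"rot":[0,0,0],"delta_pos":[36,15,5],"fingers":75},{"rot":[0,0,0],"delta_pos":[36,15,10],"fingers":75},{"rot":[0,0,0],"delta_pos":[28,12,10],"fingers":75}]'
python3 -m inch '[{"rot":[0,0,0],"delta_pos":[9,4,10],"fingers":75},{"rot":[0,0,0],"delta_pos":[0,0,5],"fingers":75},{"rot":[0,0,0],"delta_pos":[0,0,0],"fingers":75}]'
python3 - <<'E'
from h import *
go(.4045,.2957,.079,122.4)
p,d=robot.capture("scene")
cv2.imwrite('pics/s8.png',cv2.resize(p[110:210,280:400],None,fx=6,fy=6,interpolation=cv2.INTER_CUBIC))
E
```

```text
t: 17.83
tcp_pos: [0.4688, -0.0891, 0.185]
tcp_rot: [3.141, 0.001, 2.136]
force: [1.7, -0.4, 0.5]
grip_width: 0.0748
t: 18.67
tcp_pos: [0.4044, 0.2881, 0.1599]
tcp_rot: [3.139, -0.0, 2.137]
force: [1.4, -0.4, -0.4]
grip_width: 0.0753
t: 18.92
tcp_pos: [0.4031, 0.2946, 0.1434]
tcp_rot: [-3.14, 0.0, 2.137]
force: [0.5, 0.5, 0.1]
grip_width: 0.075
before turn tool xyz mm [ 0.2  1.8 64.4]
after turn tool xyz mm [ 0.2  1.8 64.4]
turn units z 0.01 deg -0.0 tilt deg [0.08 0.01] t 18.92 w 75.0 q6 -0.03 F [0.5 0.5 0.1]
```

View pics/s8.png

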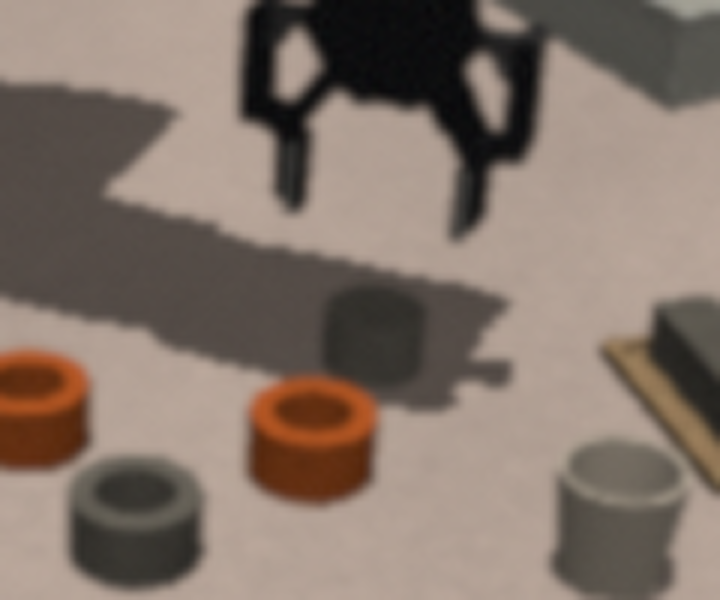

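The puck at (375,330) is centred under the jaws, whose midpoint is near x 375.

```bash
python3 -m inch '[{"rot":[0,0,0],"delta_pos":[0,1.8,10],"fingers":75},{"rot":[0,0,0],"delta_pos":[0,0,20],"fingers":75},{"rot":[0,0,0],"delta_pos":[0,0,20],"fingers":75},{"rot":[0,0,0],"delta_pos":[0,0,10],"fingers":72},{"rot":[0,0,0],"delta_pos":[0,0,4],"fingers":66},{"rot":[0,0,0],"delta_pos":[0,0,0],"fingers":58},{"rot":[0,0,0],"delta_pos":[0,0,0],"fingers":50},{"rot":[0,0,0],"delta_pos":[0,0,0],"fingers":44},{"rot":[0,0,0],"delta_pos":[0,0,0],"fingers":44},{"rot":[0,0,0],"delta_pos":[0,0,0],"fingers":44}]'
python3 -m inch '[{"rot":[0,0,0],"delta_pos":[0,0,-5],"fingers":44},{"rot":[0,0,0],"delta_pos":[0,0,-15],"fingers":44},{"rot":[0,0,0],"delta_pos":[0,0,-30],"fingers":44},{"rot":[0,0,0],"delta_pos":[0,0,-30],"fingers":44},{"rot":[0,0,0],"delta_pos":[0,0,-20],"fingers":44},{"rot":[0,0,0],"delta_pos":[0,0,0],"fingers":44}]'
python3 - <<'E'
from h import *
go(.6597,.1529,.15,122.4)
p,d=robot.capture("scene")
cv2.imwrite('pics/s9.png',cv2.resize(p[80:200,270:410],None,fx=5,fy=5,interpolation=cv2.INTER_CUBIC))
E
```

```text
t: 19.8
tcp_pos: [0.4054, 0.2961, 0.0809]
tcp_rot: [3.14, 0.0, 2.136]
force: [0.0, -2.9, 7.5]
grip_width: 0.0483
t: 20.3
tcp_pos: [0.4062, 0.2969, 0.1841]
tcp_rot: [3.135, 0.0, 2.136]
force: [0.5, 0.5, -1.1]
grip_width: 0.0485
before turn tool xyz mm [-257.4  136.9   34.1]
after turn tool xyz mm [-257.4  136.8   34.1]
turn units z -0.0 deg 0.0 tilt deg [-0.39  0.01] t 20.3 w 48.5 q6 -0.03 F [ 0.5  0.5 -1.1]
```

View pics/s9.png

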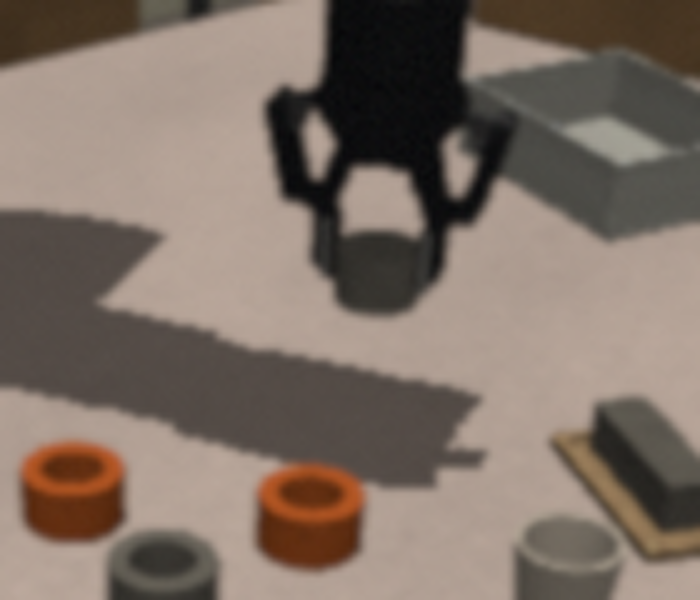

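The puck is held upright at (380,270). To the round tray.

```bash
python3 -m inch '[{"rot":[0,0,0],"delta_pos":[-12,6,0],"fingers":44},{"rot":[0,0,0],"delta_pos":[-24,13,0],"fingers":44},{"rot":[0,0,0],"delta_pos":[-34,18,0],"fingers":44},{"rot":[0,0,0],"delta_pos":[-34,18,0],"fingers":44},{"rot":[0,0,0],"delta_pos":[-34,18,0],"fingers":44},{"rot":[0,0,0],"delta_pos":[-34,18,0],"fingers":44},{"rot":[0,0,0],"delta_pos":[-34,18,0],"fingers":44},{"rot":[0,0,0],"delta_pos":[-28,16,0],"fingers":44},{"rot":[0,0,0],"delta_pos":[-18,10,8],"fingers":44},{"rot":[0,0,0],"delta_pos":[-5,2,16],"fingers":44}]'
python3 -m inch '[{"rot":[0,0,0],"delta_pos":[0,0,20],"fingers":44},{"rot":[0,0,0],"delta_pos":[0,0,15],"fingers":44},{"rot":[0,0,0],"delta_pos":[0,0,10],"fingers":44},{"rot":[0,0,0],"delta_pos":[0,0,5],"fingers":44},{"rot":[0,0,0],"delta_pos":[0,0,0],"fingers":44},{"rot":[0,0,0],"delta_pos":[0,0,0],"fingers":44}]'
python3 - <<'E'
from h import *
go(.6597,.1529,.086,122.4)
p,d=robot.capture("scene")
cv2.imwrite('pics/s10.png',cv2.resize(p[160:260,310:430],None,fx=6,fy=6,interpolation=cv2.INTER_CUBIC))
E
```

```text
t: 21.18
tcp_pos: [0.6615, 0.1494, 0.1552]
tcp_rot: [3.139, 0.001, 2.134]
force: [0.3, 0.4, -0.6]
grip_width: 0.0481
t: 21.68
tcp_pos: [0.6584, 0.1525, 0.1062]
tcp_rot: [3.141, 0.0, 2.136]
force: [-0.4, 0.7, -1.2]
grip_width: 0.0483
before turn tool xyz mm [-0.3  1.3 20.2]
after turn tool xyz mm [-0.3  1.3 20.2]
turn units z 0.0 deg -0.0 tilt deg [-0.02  0.01] t 21.68 w 48.3 q6 -0.41 F [-0.4  0.7 -1.2]
```

View pics/s10.png

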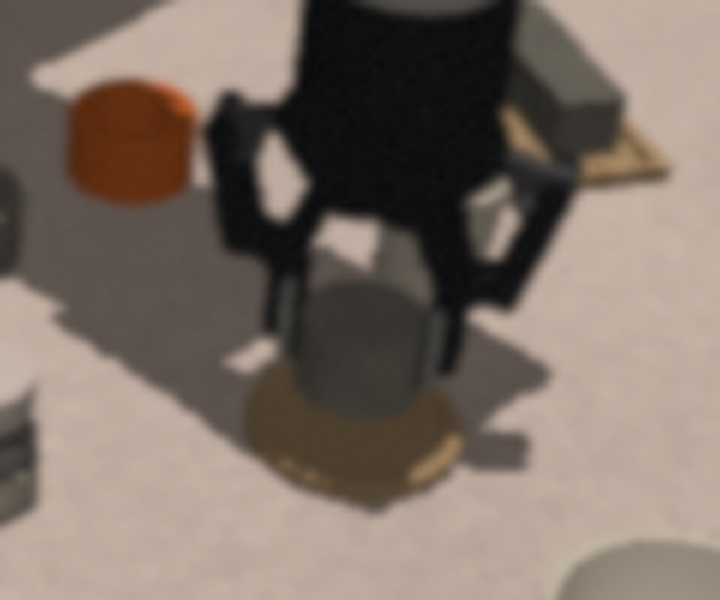

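The puck (360,345) hangs over the round tray (355,430). Lowering.

```bash
python3 -m inch '[{"rot":[0,0,0],"delta_pos":[0,1,8],"fingers":44},{"rot":[0,0,0],"delta_pos":[0,0,6],"fingers":44},{"rot":[0,0,0],"delta_pos":[0,0,3],"fingers":44},{"rot":[0,0,0],"delta_pos":[0,0,2],"fingers":44},{"rot":[0,0,0],"delta_pos":[0,0,0],"fingers":44},{"rot":[0,0,0],"delta_pos":[0,0,0],"fingers":44}]';python3 -m inch '[{"rot":[0,0,0],"delta_pos":[0,0,1],"fingers":44},{"rot":[0,0,0],"delta_pos":[0,0,0],"fingers":44},{"rot":[0,0,0],"delta_pos":[0,0,0],"fingers":44}]'
```

```text
t: 22.23
tcp_pos: [0.6591, 0.1529, 0.0869]
tcp_rot: [-3.142, -0.0, 2.136]
force: [-0.5, -0.1, -1.9]
grip_width: 0.0481
t: 22.48
tcp_pos: [0.6592, 0.1529, 0.086]
tcp_rot: [3.141, 0.0, 2.136]
force: [-0.7, -0.1, -1.3]
grip_width: 0.0484
```

```bash
python3 -m inch '[{"rot":[0,0,0],"delta_pos":[0,0,0.6],"fingers":44},{"rot":[0,0,0],"delta_pos":[0,0,0],"fingers":44},{"rot":[0,0,0],"delta_pos":[0,0,0],"fingers":44}]'
```

```text
t: 22.73
tcp_pos: [0.6592, 0.1529, 0.0859]
tcp_rot: [3.141, 0.0, 2.136]
force: [-2.8, -1.9, 5.0]
grip_width: 0.0482
```

```bash
python3 -m inch '[{"rot":[0,0,0],"delta_pos":[0,0,0],"fingers":50},{"rot":[0,0,0],"delta_pos":[0,0,0],"fingers":54},{"rot":[0,0,0],"delta_pos":[0,0,0],"fingers":60},{"rot":[0,0,0],"delta_pos":[0,0,0],"fingers":66},{"rot":[0,0,0],"delta_pos":[0,0,-5],"fingers":66},{"rot":[0,0,0],"delta_pos":[0,0,-15],"fingers":66},{"rot":[0,0,0],"delta_pos":[0,0,-30],"fingers":70},{"rot":[0,0,0],"delta_pos":[0,0,-30],"fingers":76},{"rot":[0,0,0],"delta_pos":[0,0,-20],"fingers":81}]'
python3 - <<'E'
from h import *
go(.4675,.1008,.15,122.4)
p,d=robot.capture("scene")
cv2.imwrite('pics/s11.png',cv2.resize(p[150:270,290:430],None,fx=5,fy=5,interpolation=cv2.INTER_CUBIC))
E
```

```text
t: 23.48
tcp_pos: [0.6598, 0.153, 0.1896]
tcp_rot: [3.138, 0.001, 2.136]
force: [-0.2, -0.7, 0.5]
grip_width: 0.0808
before turn tool xyz mm [  58.9 -190.4   39.6]
after turn tool xyz mm [  59.  -190.4   39.6]
turn units z -0.0 deg 0.0 tilt deg [-0.19  0.08] t 23.48 w 80.8 q6 -0.41 F [-0.2 -0.7  0.5]
```

View pics/s11.png

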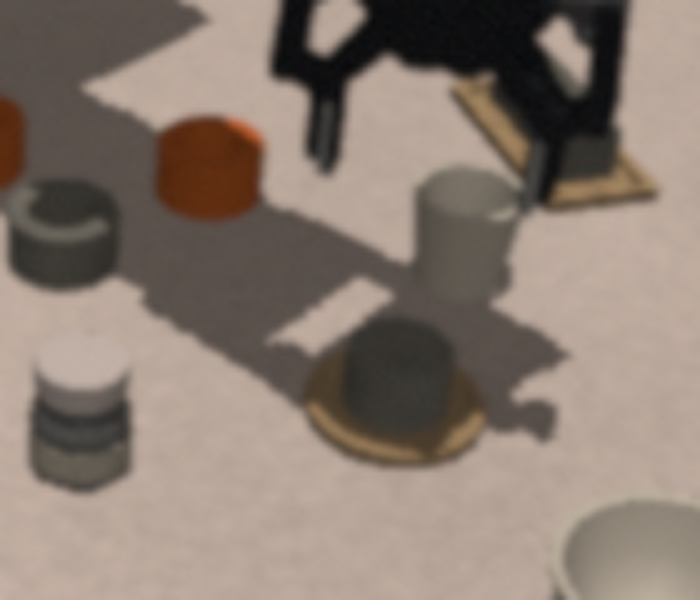

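The puck is in its tray at (398,380), with the pot and jar still standing. Now the grey collar at (62,235) in this crop.

```bash
python3 -m inch '[{"rot":[0,0,0],"delta_pos":[5,-15,0],"fingers":81},{"rot":[0,0,0],"delta_pos":[10,-32,0],"fingers":81},{"rot":[0,0,0],"delta_pos":[11,-36,0],"fingers":81},{"rot":[0,0,0],"delta_pos":[11,-36,0],"fingers":81},{"rot":[0,0,0],"delta_pos":[11,-36,5],"fingers":81},{"rot":[0,0,0],"delta_pos":[8,-26,10],"fingers":81},{"rot":[0,0,0],"delta_pos":[3,-9,15],"fingers":81},{"rot":[0,0,0],"delta_pos":[0,0,10],"fingers":81},{"rot":[0,0,0],"delta_pos":[0,0,0],"fingers":81}]'
python3 - <<'E'
from h import *
go(.4675,.1008,.08,122.4)
p,d=robot.capture("scene")
cv2.imwrite('pics/s12.png',cv2.resize(p[120:220,240:360],None,fx=6,fy=6,interpolation=cv2.INTER_CUBIC))
E
```

```text
t: 24.28
tcp_pos: [0.4671, 0.1009, 0.1447]
tcp_rot: [-3.141, -0.0, 2.136]
force: [0.2, -0.3, -1.1]
grip_width: 0.081
before turn tool xyz mm [-0.3  0.3 64.7]
after turn tool xyz mm [-0.3  0.3 64.7]
turn units z -0.01 deg 0.0 tilt deg [ 0.04 -0.02] t 24.28 w 81.0 q6 -0.45 F [ 0.2 -0.3 -1.1]
```

View pics/s12.png

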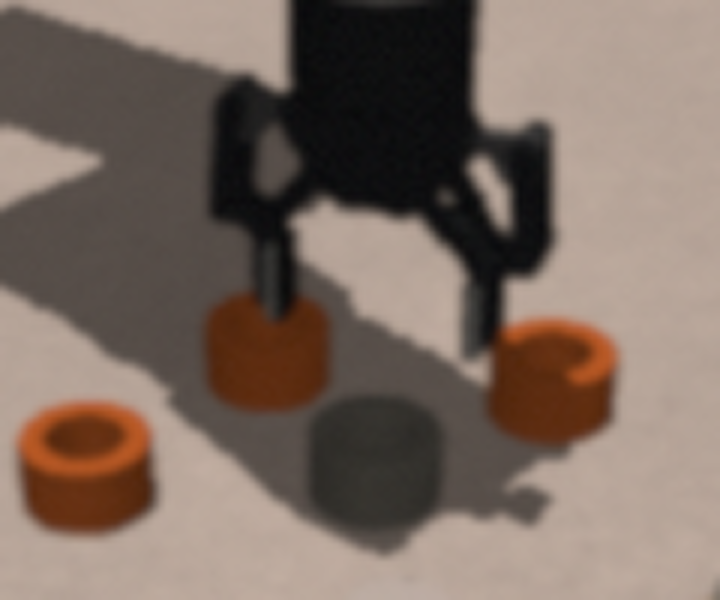

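The jaws are centred (x about 375) over the grey collar at (375,460), and the oranges lie clear to the sides and behind.

```bash
python3 -m inch '[{"rot":[0,0,0],"delta_pos":[0,0,10],"fingers":81},{"rot":[0,0,0],"delta_pos":[0,0,20],"fingers":81},{"rot":[0,0,0],"delta_pos":[0,0,20],"fingers":81},{"rot":[0,0,0],"delta_pos":[0,0,11],"fingers":81},{"rot":[0,0,0],"delta_pos":[0,0,5],"fingers":75},{"rot":[0,0,0],"delta_pos":[0,0,0],"fingers":68},{"rot":[0,0,0],"delta_pos":[0,0,0],"fingers":60},{"rot":[0,0,0],"delta_pos":[0,0,0],"fingers":54},{"rot":[0,0,0],"delta_pos":[0,0,0],"fingers":54},{"rot":[0,0,0],"delta_pos":[0,0,0],"fingers":54}]'
python3 -m inch '[{"rot":[0,0,0],"delta_pos":[0,0,-5],"fingers":54},{"rot":[0,0,0],"delta_pos":[0,0,-15],"fingers":54},{"rot":[0,0,0],"delta_pos":[0,0,-30],"fingers":54},{"rot":[0,0,0],"delta_pos":[0,0,-30],"fingers":54},{"rot":[0,0,0],"delta_pos":[0,0,-20],"fingers":54},{"rot":[0,0,0],"delta_pos":[0,0,0],"fingers":54}]'
python3 - <<'E'
from h import *
go(.674,-.122,.15,122.4)
p,d=robot.capture("scene")
cv2.imwrite('pics/s13.png',cv2.resize(p[90:220,230:370],None,fx=5,fy=5,interpolation=cv2.INTER_CUBIC)[:600])
E
```

```text
t: 25.17
tcp_pos: [0.4676, 0.101, 0.0802]
tcp_rot: [3.14, 0.001, 2.136]
force: [-0.4, -0.6, 7.2]
grip_width: 0.057
t: 25.67
tcp_pos: [0.4685, 0.1011, 0.1833]
tcp_rot: [3.136, 0.003, 2.136]
force: [1.9, -0.3, -0.8]
grip_width: 0.0575
before turn tool xyz mm [-298.5   54.    33.3]
after turn tool xyz mm [-298.5   53.9   33.3]
turn units z -0.0 deg 0.0 tilt deg [-0.33  0.16] t 25.67 w 57.5 q6 -0.45 F [ 1.9 -0.3 -0.8]
```

View pics/s13.png

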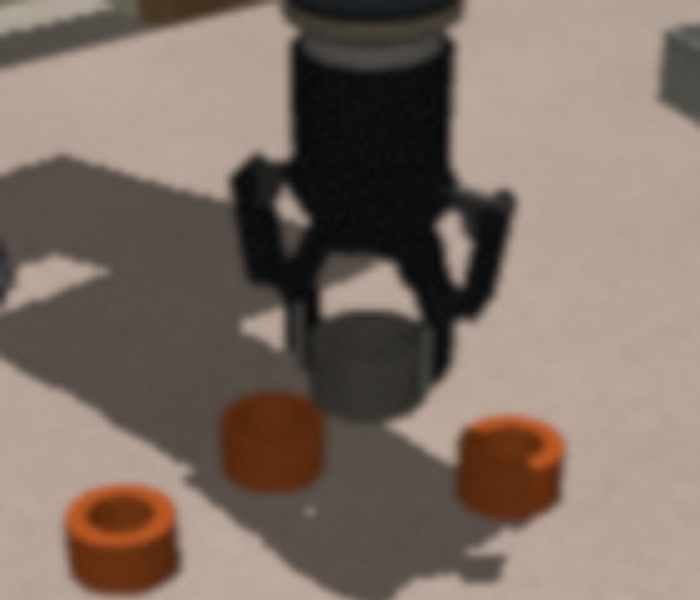

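The collar is held level at (368,365). To the boss tray; it passes about 40 mm above the jar.

```bash
python3 -m inch '[{"rot":[0,0,0],"delta_pos":[-14,3,0],"fingers":54},{"rot":[0,0,0],"delta_pos":[-28,5,0],"fingers":54},{"rot":[0,0,0],"delta_pos":[-37,6,0],"fingers":54},{"rot":[0,0,0],"delta_pos":[-37,7,0],"fingers":54},{"rot":[0,0,0],"delta_pos":[-37,7,0],"fingers":54},{"rot":[0,0,0],"delta_pos":[-37,7,0],"fingers":54},{"rot":[0,0,0],"delta_pos":[-37,7,0],"fingers":54},{"rot":[0,0,0],"delta_pos":[-37,6,0],"fingers":54},{"rot":[0,0,0],"delta_pos":[-25,5,5],"fingers":54},{"rot":[0,0,0],"delta_pos":[-8,1,10],"fingers":54}]'
python3 -m inch '[{"rot":[0,0,0],"delta_pos":[0,0,20],"fingers":54},{"rot":[0,0,0],"delta_pos":[0,0,15],"fingers":54},{"rot":[0,0,0],"delta_pos":[0,0,10],"fingers":54},{"rot":[0,0,0],"delta_pos":[0,0,0],"fingers":54},{"rot":[0,0,0],"delta_pos":[0,0,0],"fingers":54}]'
python3 - <<'E'
from h import *
go(.674,-.122,.0855,122.4)
p,d=robot.capture("scene")
cv2.imwrite('pics/s14.png',cv2.resize(p[200:320,210:350],None,fx=5,fy=5,interpolation=cv2.INTER_CUBIC)[:600])
E
```

```text
t: 26.55
tcp_pos: [0.6736, -0.1249, 0.1629]
tcp_rot: [3.141, 0.001, 2.134]
force: [0.1, -0.2, -2.2]
grip_width: 0.0577
t: 26.97
tcp_pos: [0.6713, -0.1206, 0.1186]
tcp_rot: [-3.14, -0.001, 2.136]
force: [0.3, 0.4, -1.3]
grip_width: 0.0572
before turn tool xyz mm [-2.6  1.5 33.1]
after turn tool xyz mm [-2.6  1.5 33.1]
turn units z 0.0 deg -0.0 tilt deg [ 0.06 -0.07] t 26.97 w 57.2 q6 -0.81 F [ 0.3  0.4 -1.3]
```

View pics/s14.png

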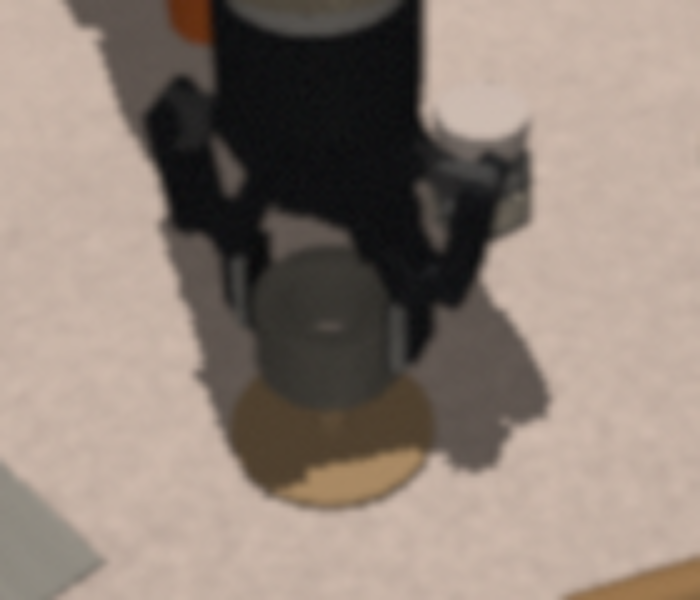

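The collar (323,335) is above the tray plate (332,440), and the jar is clear. Apply the small correction and lower in stages.

```bash
python3 -m inch '[{"rot":[0,0,0],"delta_pos":[-2.5,1.5,5],"fingers":54},{"rot":[0,0,0],"delta_pos":[0,0,8],"fingers":54},{"rot":[0,0,0],"delta_pos":[0,0,4],"fingers":54},{"rot":[0,0,0],"delta_pos":[0,0,0],"fingers":54},{"rot":[0,0,0],"delta_pos":[0,0,0],"fingers":54}]'
python3 - <<'E'
from h import *
go(.674,-.122,.0855,122.4)
p,d=robot.capture("scene")
cv2.imwrite('pics/s15.png',cv2.resize(p[240:310,230:330],None,fx=7,fy=7,interpolation=cv2.INTER_CUBIC)[:600])
E
```

```text
t: 27.43
tcp_pos: [0.6742, -0.1222, 0.102]
tcp_rot: [-3.141, -0.0, 2.136]
force: [0.6, -0.6, -1.3]
grip_width: 0.0574
before turn tool xyz mm [ 0.3 -0.  16.5]
after turn tool xyz mm [ 0.3 -0.  16.5]
turn units z -0.0 deg 0.0 tilt deg [ 0.02 -0.03] t 27.43 w 57.4 q6 -0.81 F [ 0.6 -0.6 -1.3]
```

View pics/s15.png

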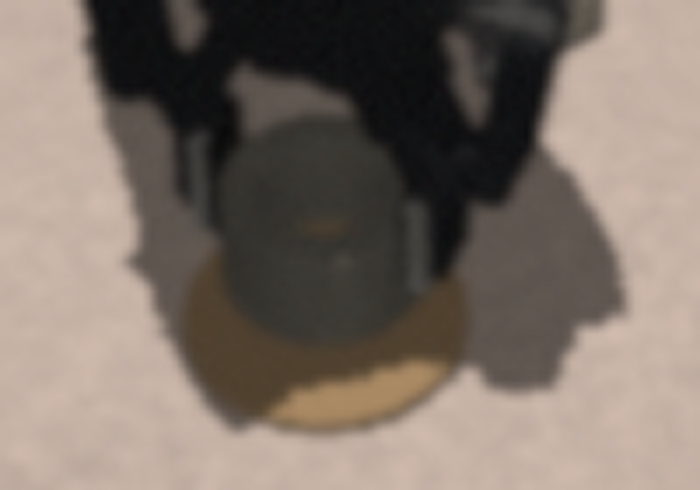

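The boss shows inside the hole at (328,225), well centred sideways. Lowering further.

```bash
python3 -m inch '[{"rot":[0,0,0],"delta_pos":[0,0,4],"fingers":54},{"rot":[0,0,0],"delta_pos":[0,0,3],"fingers":54},{"rot":[0,0,0],"delta_pos":[0,0,0],"fingers":54},{"rot":[0,0,0],"delta_pos":[0,0,0],"fingers":54}]'
python3 -m inch '[{"rot":[0,0,0],"delta_pos":[0,0,4],"fingers":54},{"rot":[0,0,0],"delta_pos":[0,0,3],"fingers":54},{"rot":[0,0,0],"delta_pos":[0,0,1],"fingers":54},{"rot":[0,0,0],"delta_pos":[0,0,0],"fingers":54},{"rot":[0,0,0],"delta_pos":[0,0,0],"fingers":54}]'
python3 -m inch '[{"rot":[0,0,0],"delta_pos":[0,0,1],"fingers":54},{"rot":[0,0,0],"delta_pos":[0,0,0],"fingers":54},{"rot":[0,0,0],"delta_pos":[0,0,0],"fingers":54}]'
```

```text
t: 27.82
tcp_pos: [0.6742, -0.1223, 0.095]
tcp_rot: [-3.141, -0.0, 2.136]
force: [0.4, -0.4, -1.7]
grip_width: 0.057
t: 28.23
tcp_pos: [0.6743, -0.1223, 0.0872]
tcp_rot: [-3.141, -0.0, 2.136]
force: [-0.2, -1.2, -1.3]
grip_width: 0.0571
t: 28.48
tcp_pos: [0.6743, -0.1223, 0.0863]
tcp_rot: [3.142, 0.0, 2.136]
force: [0.9, 0.2, -1.2]
grip_width: 0.0573
```

```bash
python3 -m inch '[{"rot":[0,0,0],"delta_pos":[0,0,0.8],"fingers":54},{"rot":[0,0,0],"delta_pos":[0,0,0],"fingers":54},{"rot":[0,0,0],"delta_pos":[0,0,0],"fingers":54}]'
python3 -m inch '[{"rot":[0,0,0],"delta_pos":[0,0,0.4],"fingers":54},{"rot":[0,0,0],"delta_pos":[0,0,0],"fingers":54},{"rot":[0,0,0],"delta_pos":[0,0,0],"fingers":54}]'
```

```text
t: 28.73
tcp_pos: [0.6743, -0.1223, 0.0855]
tcp_rot: [-3.142, -0.0, 2.136]
force: [0.1, 0.0, -1.0]
grip_width: 0.0575
t: 28.98
tcp_pos: [0.6744, -0.1223, 0.0853]
tcp_rot: [3.142, 0.0, 2.136]
force: [-1.6, 1.3, 0.6]
grip_width: 0.0576
```

Contact at .0853 (expected .0852). Release, rise and back off.

```bash
python3 -m inch '[{"rot":[0,0,0],"delta_pos":[0,0,0],"fingers":60},{"rot":[0,0,0],"delta_pos":[0,0,0],"fingers":65},{"rot":[0,0,0],"delta_pos":[0,0,0],"fingers":73},{"rot":[0,0,0],"delta_pos":[0,0,0],"fingers":80},{"rot":[0,0,0],"delta_pos":[0,0,-5],"fingers":80},{"rot":[0,0,0],"delta_pos":[0,0,-15],"fingers":80},{"rot":[0,0,0],"delta_pos":[0,0,-30],"fingers":80},{"rot":[0,0,0],"delta_pos":[0,0,-35],"fingers":80},{"rot":[0,0,0],"delta_pos":[0,0,-35],"fingers":80},{"rot":[0,0,0],"delta_pos":[0,0,-30],"fingers":80}]'
python3 -c "
from h import *
go(.36,-.12,.27,122.4)"
```

```text
t: 29.82
tcp_pos: [0.6745, -0.1223, 0.2392]
tcp_rot: [3.14, 0.002, 2.136]
force: [-0.1, 0.7, -0.3]
grip_width: 0.08
before turn tool xyz mm [ 170.4 -264.4  -30.8]
after turn tool xyz mm [ 170.5 -264.3  -30.8]
turn units z -0.0 deg 0.0 tilt deg [-0.11  0.11] t 29.82 w 80.0 q6 -0.81 F [-0.1  0.7 -0.3]
```

```bash
python3 -m inch '[{"rot":[0,0,0],"delta_pos":[10,-14,-3],"fingers":80},{"rot":[0,0,0],"delta_pos":[20,-30,-3],"fingers":80},{"rot":[0,0,0],"delta_pos":[20,-30,-3],"fingers":80},{"rot":[0,0,0],"delta_pos":[20,-30,-3],"fingers":80},{"rot":[0,0,0],"delta_pos":[20,-30,-3],"fingers":80},{"rot":[0,0,0],"delta_pos":[20,-30,-3],"fingers":80},{"rot":[0,0,0],"delta_pos":[20,-30,-3],"fingers":80},{"rot":[0,0,0],"delta_pos":[20,-30,-3],"fingers":80},{"rot":[0,0,0],"delta_pos":[10,-20,-3],"fingers":80},{"rot":[0,0,0],"delta_pos":[5,-8,0],"fingers":80}]'
python3 -m inch '[{"rot":[0,0,0],"delta_pos":[0,0,0],"fingers":80},{"rot":[0,0,0],"delta_pos":[0,0,0],"fingers":80}]'
python3 - <<'E'
from h import *
p,d=robot.capture("top");s,_=robot.capture("scene")
cv2.imwrite('pics/t2.png',p);cv2.imwrite('pics/t2s.png',s);np.save('t2.npy',d);W=world('top',d)
for n,(u,v,r,h) in dict(bar=(111,207,34,.037),block=(454,215,24,.039),puck=(213,160,22,.037),collar=(324,156,22,.039),jar=OBJ['jar'],pot=OBJ['pot']).items():
    w=W[v-r:v+r,u-r:u+r]; m=abs(w[...,2]-h)<.006
    q=w[m][:,:2].astype(np.float32)*1000
    if len(q)>3:
        rc=cv2.minAreaRect(q);print(n,len(q),'z',np.median(w[m][:,2]).round(4),'rect',np.round(rc[0],1),np.round(rc[1],1),round(rc[2],1),'mean',q.mean(0).round(1))
    else: print(n,'hidden')
E
```

```text
t: 30.65
tcp_pos: [0.3709, -0.1177, 0.2635]
tcp_rot: [3.141, 0.001, 2.135]
force: [-0.2, -0.4, 0.3]
grip_width: 0.0803
t: 30.82
tcp_pos: [0.374, -0.1182, 0.2629]
tcp_rot: [3.14, 0.002, 2.135]
force: [0.8, 0.5, 0.0]
grip_width: 0.0802
bar 575 z 0.0366 rect [538.3 399.2] [34.2 99.4] 65.7 mean [537.4 398.6]
block 369 z 0.0388 rect [ 530.8 -442.9] [45.7 48.8] 32.0 mean [ 530.2 -442. ]
puck 325 z 0.0364 rect [658.5 153.6] [49.7 48. ] 19.0 mean [658.2 153.7]
collar 303 z 0.0385 rect [ 674.2 -121.3] [58.2 58.5] 50.1 mean [ 674.2 -121.5]
jar 254 z 0.0599 rect [600.2   9.3] [41.5 40.3] 1.1 mean [600.2  10. ]
pot 133 z 0.0543 rect [600.9 258.7] [53.7 52.6] 0.4 mean [601.5 259.5]
```

View pics/t2.png

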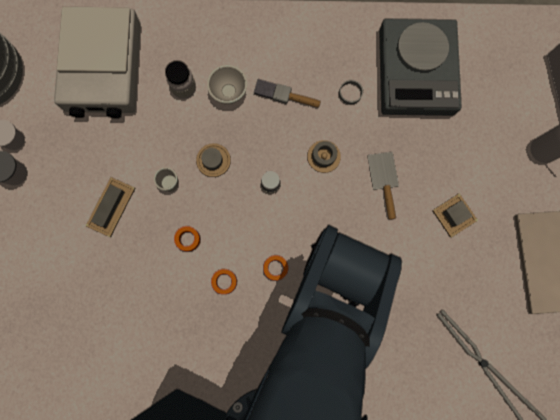

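View pics/t2s.png

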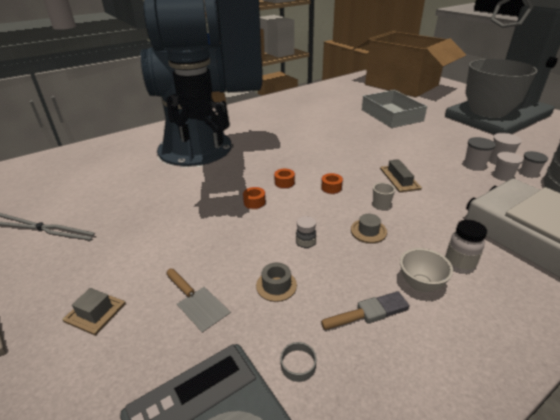

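The top view shows all four specimens in their trays: bar (111,207), block (455,215), puck (212,159), collar (324,154). The jar, pot and orange rings haven't moved, and the arm is clear.

```bash
python3 -c "
from station import robot
print(robot.hand_in(), robot.read_state()['t'])"
```

```text
the job is handed in; nothing more can be done
the job is handed in; nothing more can be done
```

All four specimens are in their trays, set down gently in the order you listed, and the job is handed in at about 31 s of the 112 s allowed.

**Placing:** In the last top-camera measurement all four sit within about 2 mm of their tray centres. Their top faces are at 36–39 mm, as they should be when seated on the 5 mm floors. The bar is within 1° of the tray's long side, the block is within 1° of square, and the collar is over the boss.

**Handling:** Each piece was lowered in steps of about 1 mm until the force reading showed contact, then released. The highest force I read was about 7.5 N, while gripping; readings came only at the end of each move.

**Left alone:** The jar and pot measure within 1 mm of where they stood at the start. In the last pictures the orange rings look untouched.

No check failed. The gripper read 1–3 mm narrower than the stated size of each piece while holding it. None of them slipped, and I saw no damage in the pictures.

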